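Set a drilling slide to its pointer with the backlash wound out

ROBOT

A 6-joint arm with a two-finger parallel gripper is mounted at the origin on the work surface. World frame = base frame: x ahead of the robot, y to its left, z up, the work surface at z = 0. Lengths are in m, angles in degrees, forces in N, time in s.
With the tool pointing down it reaches from about 0.325 to 0.775 m from the base axis. Payload 5.5 kg.
Tool frame: the origin (TCP) lies at the very end of the fingers, on their centre line; the grasp point (between the pads) lies env.tcp_to_grasp behind it (env.tcp_to_grasp is the distance from the TCP to the grasp point, in m); z points along the fingers, y is the line along which they close (so a half turn about z gives the same grasp; the last joint's range is limited). The gripper opens to 88 mm and grips with 3 to 60 N. Pads are 20 mm wide; open, the fingers measure 115 mm over their backs; the gripper's body (75 mm by 178 mm) begins 61 mm behind the grasp point.
Start: joints at [-71.03, 5.22, 70.514, -0, 104.267, -3.249], TCP at [0.227, -0.555, 0.223] pointing down, gripper open.
Joint ranges: [-164.24, 164.24], [-49.07, 125.15], [9.68, 141.18], [-86.29, 266.29], [3.28, 154.24], [-151.56, 151.56]. Speed limits (degrees/s): [147.25, 147.25, 172.46, 180, 180, 180].

INTERFACE

Orientations are given as a 3x3 rotation matrix whose columns are the frame's x, y, z axes.
In Python, from cell import env, viewer, job gives the robot as it stands.
- The arm moves only by the tool play_rows, never from a script. Its argument "series" is a list of rows, each an object of numbers: "tx", "ty", "tz": the shift along the tool's x, y, z in units of 20 cm (1.0 is 20 cm); "yaw": the turn about the tool's z in units of 360 degrees (1.0 is 360 degrees). A call has 1 to 5 rows; each row is the pose to reach, as a shift and turn from the pose commanded when the call began, along the tool's axes at that moment, turning the shorter way round; what a row does not reach only later rows make up. A row lasts 1/10 s, in which the tool goes at most 50 mm and 8.59 degrees, less where a joint would pass 70% of its speed; a pose out of reach is approached as far as the arm can. A call with a number of a shift or a turn outside -1 to 1 is refused whole. A call with a gripper value outside its range is refused whole. "jaw" is the finger opening in mm, from 0 to 87.8, set as the call begins (left out, the last holds). The fingers move at their own pace and stop on an object; "grip_force" is the grip in N (left out, the last holds). Time passes only in rows, so rows that repeat a pose let the fingers close. It gives the time, the measured TCP pose, the force, the opening and the grip force at its end, in the units of the state.
- env.state(): the state, without advancing time (a new reading comes with each control period).
- viewer.camera(name): name is "side" or "top" or "wrist"; returns (picture, depth): 420x560x3 uint8, red, green, blue; 420x560 float32, m along the optical axis (not along the pixel's ray), 0 where there is no reading.
- viewer.camera_params(name): a dict with "fx", "fy", "cx", "cy" (pixels), "R" (3x3) and "t" (3): a world point X has camera coordinates R X + t. Camera axes: x right, y down, z forward; pixel columns grow to the right and rows downward; lengths in m; the calibration is good to about 2 mm. A picture is of the moment at which its call begins: read the wrist's pose just before it. camera_params takes no time and is no camera call; for the wrist camera it gives the pose at the moment of the call.
- job.hand_in(): hands the job in; it is judged then, once.
The state is a dict: "time": time; "joint_positions": joint angles; "joint_vel": joint speeds; "effort": joint torques, N m; "position": TCP position; "tcp_rot": TCP orientation; "ft_force": force on the tool from outside, world axes, zero at the start; "ft_torque": the same for the moment, N m; "width": finger opening in m; "grasp_force": force on a finger pad.
Only numpy, scipy, OpenCV 4.12 (cv2) and the standard library are available. Lean on these libraries where they do the work, as an engineer would, in place of code of your own. Each camera call takes 0.05 s, during which the arm holds its last target. There are 200 camera calls.

TASK

First use the scraper block to sweep the plywood offcuts off the drilling slide's table into the tray along its far side, and put the scraper back down on the bench. Then, with the four-armed wheel, wind the table back towards the wheel until its index is at least 5 mm past the clamped pointer, and come up again away from the wheel to stop with index and pointer tip to tip, so that the screw's slack is taken up in that direction. Move the table by the wheel only, do not touch the offcuts with the gripper, and leave the other things on the bench where they are.

Things in the scene. Friction and masses are not known exactly. Their poses are not given: they have to be found in the camera images.
- slide: Fixed grey cast bed of a single-axis drilling slide, 120 mm wide, 436 mm long and 105 mm high. Origin: centre of its underside, on the bench. Its y axis runs along the screw: +y points away from the wheel, -y towards the wheel; its +x side (the tray's side) is the far side from the robot. Position and yaw vary; all axes below are parallel to these when told so.
- carriage: The slide's table with its two lugs, sliding along the bed's y. Table top: flat aluminium plate, 200 mm (x) by 170 mm (y), its top face 122 mm above the bench and its underside 102 mm. The origin is the bed's origin carried along with the table (the table's centre is straight above it); axes as the slide's. About 8 N of friction; it stays where it is left. The bracket on its wheel side holds the feed nut between two lugs with 4 mm of play in all: this is the backlash.
- index (a point): Tip of the small steel cone on the table's edge that faces the robot, pointing to -x (111 mm above the bench); it moves with the table. Axes as the slide's.
- pointer_tip (a point): Tip of the steel cone on the pointer block clamped to the rail on the robot's side of the bed, pointing to +x at the index, about 5 mm from the index's path, 111 mm above the bench. Fixed; axes as the slide's. The index starts 5 to 14 mm beyond it on the +y side and must end level with it along y.
- nut_mid (a point): Middle of the brass feed nut (34 by 36 by 28 mm) on the screw, seen between the two lugs on the wheel side of the table; axes as the slide's. In the carriage's frame its y is -113 mm when it bears on the lug next to the table (nut pushing the table away from the wheel) and -117 mm when it bears on the other lug (pulling the table to the wheel); in between the table is not driven.
- capstan (a joint): Angle of the four-armed wheel, rad, not limited within the work. Growing angle: the wheel's top goes to the slide's +x and the nut moves away from the wheel (+y), 24 mm a turn; the table follows only once the 4 mm play is taken up. At 0 one arm points straight up (arms every quarter turn). It starts within 0.3 of 0. Friction about 0.1 N m; stays where it is left. Push an arm while it is near the top: one that leans more than about 45 degrees against a level push jams.
- wheel_hub (a point): Centre of the wheel in the plane of its arms, on the screw's axis 85 mm above the bench; the axis is the slide's y, axes as the slide's. Four steel arms of 12 mm diameter end in black balls of 22 mm diameter centred 64 mm from the axis (150 mm over all). Hub 38 mm in diameter. Between arm plane and the bed's end plate there are 34 mm.
- tray: Open dark steel tray fixed on the far (+x) side of the bed, partly under the table's edge, 200 mm (x) by 270 mm (y), 50 mm high, 4 mm walls. Origin: centre of its underside, on the bench; axes as the slide's; its wall nearest the bed is 74 mm from the bed's middle line.
- slug_a: Round plywood hole-saw slug, 68 mm in diameter, 12 mm thick, about 30 g, lying on the table. Origin: centre of its underside.
- slug_b: Round plywood hole-saw slug, 60 mm in diameter, 12 mm thick, about 30 g, lying on the table. Origin: centre of its underside.
- strip: Plywood strip, 90 mm (its x) by 22 mm by 12 mm thick, about 18 g, lying on the table. Origin: centre of its underside.
- scraper: Scraper block of brown hardwood with a steel bottom edge, standing upright on the bench: foot 150 mm (its y) by 30 mm (its x) and 45 mm high, above it the grip 100 mm (y) by 26 mm (x) up to 87 mm. About 260 g. Origin: centre of its underside. Take the grip from above across its 26 mm.
- glue: Bystander: white glue bottle, 64 mm in diameter, 170 mm high. Origin: centre of its underside.
- tape: Bystander: roll of masking tape lying flat, 110 mm in diameter, 48 mm high. Origin: centre of its underside.
- sand_block: Bystander: cork sanding block, 112 by 67 by 36 mm. Origin: centre of its underside.
- screwdriver: Bystander: screwdriver lying along its x, about 200 mm long.
- square: Bystander: try square, wooden stock 115 mm along its x and steel blade 150 mm along its y, lying flat.
There are look-alikes about, which are no part of the job. What is shaped like the scraper but green or orange is not meant.

How it is judged (in metres and radians):
On the way, in this order (a step that is already met when the one before it is completed fails the run):
1. the three offcuts lie in the tray (height (world z) of each of slug_a, slug_b, strip below 0.06 m and x of slug_a in the frame of tray between -0.1 and 0.1 m and y of slug_a in the frame of tray between -0.135 and 0.135 m and x of slug_b in the frame of tray between -0.1 and 0.1 m and y of slug_b in the frame of tray between -0.135 and 0.135 m and x of strip in the frame of tray between -0.1 and 0.1 m and y of strip in the frame of tray between -0.135 and 0.135 m), for 0.2 s.
2. the table has been wound back until its index is past the pointer by 4 mm or more, towards the wheel (y of index in the frame of pointer_tip below -0.004 m), for 0.1 s.
At the end, for the whole second after the job is handed in: All three offcuts lie in the tray, the scraper lies or stands on the bench, and the table is at rest with its index level with the pointer within 2 mm along the slide, the feed nut bearing (within 1 mm) on the lug next to the table, that is, the last movement was away from the wheel (all of step 1 and y of index in the frame of pointer_tip between -0.002 and 0.002 m and y of nut_mid in the frame of carriage above -0.114 m and linear speed of carriage below 0.002 m/s and height (world z) of scraper below 0.03 m and linear speed of scraper below 0.02 m/s); the robot touches nothing.
It fails at once if the gripper or arm pushes the table itself (contact force between any of the fingers, the arm and carriage above 2 N).
It fails at once if the gripper or arm touches an offcut (contact force between any of the fingers, the arm and slug_a above 0.5 N or contact force between any of the fingers, the arm and slug_b above 0.5 N or contact force between any of the fingers, the arm and strip above 0.5 N).
It fails at once if something else on the bench is shifted by more than 30 mm (distance of any of glue, tape, sand_block, screwdriver, square from where it was at the start of the episode above 0.03 m).
It also fails if it takes over 72 s, if anything falls off the work surface, if the arm or the gripper's body presses on something with over 40 N, if the wrist force passes 120 N, or if a joint passes its speed limit or range.

## Working session

There is one attempt and no reset: what is moved stays moved. The work goes in short steps, Python scripts to look and compute and a tool call to move; the robot and the scene stay as the last step left them, time stands still between calls to the robot, and variables do not carry over. Pictures are saved under pics/ and viewed, at most 10 in all, crops included, and the job is handed in when it is done.

Besides the shell and the picture viewer there is one more tool, called after "Emit:" as name(argument=value, ...) on one line, values as JSON. play_rows: Moves the arm, as the interface text tells. Shifts and turns lie within -1 to 1; 1 stands for 20 cm of shift or 360 degrees of turn. Its arguments: {"type":"object","properties":{"series":{"type":"array"},"jaw":{"type":"number"},"grip_force":{"type":"number"}},"required":["series"]}

```bash
ls; mkdir -p pics
cat > h.py <<'E'
import numpy as np,cv2
from cell import env,viewer,job
def shot(n,f=None):
    p=viewer.camera_params(n); im,d=viewer.camera(n)
    if f: cv2.imwrite('pics/'+f,im[:,:,::-1])
    np.savez('%s.npz'%n,im=im,d=d,**p)
    return im,d,p
def ray(p,u,v,z):
    d=p['R'].T@np.array([(u-p['cx'])/p['fx'],(v-p['cy'])/p['fy'],1]); c=-p['R'].T@p['t']
    return c+d*(z-c[2])/d[2]
def cloud(p,d):
    v,u=np.indices(d.shape); c=np.stack([(u-p['cx'])/p['fx']*d,(v-p['cy'])/p['fy']*d,d],-1)
    return (c-p['t'])@p['R']
def proj(p,X):
    c=p['R']@np.array(X)+p['t']; return p['fx']*c[0]/c[2]+p['cx'],p['fy']*c[1]/c[2]+p['cy']
E
python3 - <<'E'
from h import *
for n in('top','side'):
    im,d,p=shot(n,n+'0.png'); print(n,-p['R'].T@p['t'],p['fx'],p['R'].round(2).tolist())
print(env.tcp_to_grasp, env.state()['tcp_rot'],env.state()['time'])
E
```

```text
pics
top [0.33849774 0.00392908 1.15715118] 398.5715613515315 [[-0.01, -1.0, 0.01], [-0.99, 0.01, -0.12], [0.12, -0.01, -0.99]]
side [-0.15667784  0.6750599   0.82996247] 426.6405374922184 [[-0.74, -0.67, -0.01], [-0.41, 0.47, -0.78], [0.53, -0.58, -0.62]]
0.0187 [[ 9.25748604e-01  3.78139118e-01 -5.74442969e-04]
 [ 3.78139543e-01 -9.25747133e-01  1.65302836e-03]
 [ 9.32857561e-05 -1.74750830e-03 -9.99998469e-01]] 0.1
```

View pics/top0.png

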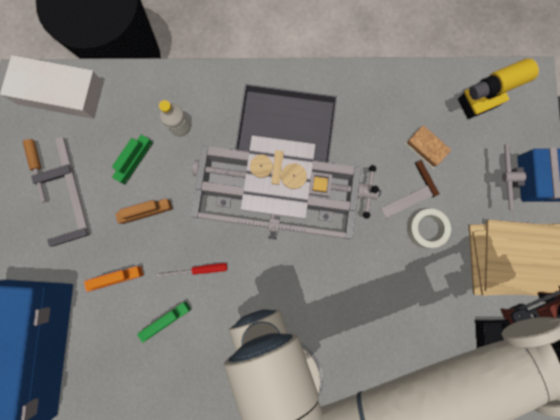

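View pics/side0.png

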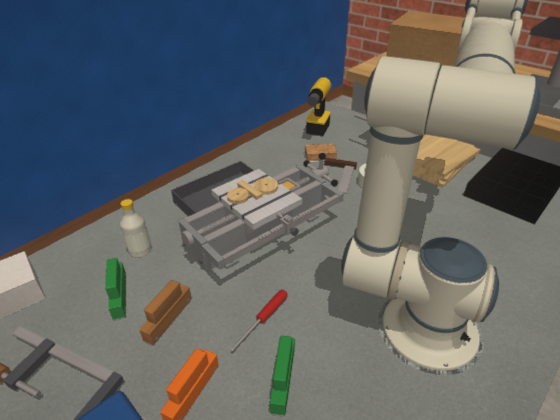

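The top picture shows the slide at mid-picture with wheel hub at about (368,190), offcuts at (262,166), (278,168) and (293,176), and the tray above. The brown scraper is at (143,211), the glue bottle at (175,118), and the pointer near (274,225).

```bash
cat > m.py <<'E'
from h import *
def load(n):
    z=np.load(n+'.npz'); return z['im'],z['d'],{k:z[k] for k in('fx','fy','cx','cy','R','t')}
def rect(P,s):
    r=cv2.minAreaRect((P[:,:2]*1000).astype(np.float32)); print(s,len(P),'c',np.round(r[0],1),'size',np.round(r[1],1),'ang',round(r[2],2),'z',P[:,2].mean().round(4)); return r
E
python3 - <<'E'
from m import *
im,d,p=load('top'); C=cloud(p,d); hsv=cv2.cvtColor(im,cv2.COLOR_RGB2HSV)
v,u=np.indices(d.shape)
def box(a,b,c,e): return (u>=a)&(u<=b)&(v>=c)&(v<=e)
z=C[...,2]
print('bench z',np.median(z[box(300,400,300,310)]))
B=box(240,318,132,220)
rect(C[B&(abs(z-.122)<.008)],'table')
tp=C[B&(hsv[...,1]<40)&(z>.10)]; rect(tp,'table grey')
sm=box(112,175,192,228)&(hsv[...,1]>110)
rect(C[sm&(z>.075)],'scr grip'); rect(C[sm&(z>.005)],'scr all'); rect(C[sm&(z<.06)&(z>.03)],'scr foot')
of=box(243,316,136,216)&(hsv[...,1]>60)&(z>.115)
n,l,st,ce=cv2.connectedComponentsWithStats(of.astype(np.uint8))
for i in range(1,n):
    if st[i,4]>30: rect(C[l==i],'off')
rect(C[box(230,340,85,150)&(abs(z-.05)<.006)],'tray rim')
rect(C[box(190,360,140,240)&(z>.09)&(z<.108)],'bed top')
bl=box(355,385,155,225)&(im.max(2)<50)&(z>.03)
n,l,st,ce=cv2.connectedComponentsWithStats(bl.astype(np.uint8))
for i in range(1,n):
    if st[i,4]>5: print('ball',C[l==i].mean(0).round(4),C[l==i][:,2].max().round(4),st[i,4],ce[i].round(1))
big=cv2.resize(im[80:250,110:400],None,fx=2.75,fy=2.75,interpolation=cv2.INTER_CUBIC); cv2.imwrite('pics/crop1.png',big[:,:,::-1])
E
```

```text
bench z -0.0011575190113653922
table 3639 c [549.7   4.5] size [170.7 210.4] ang 81.75 z 0.1213
table grey 3744 c [500.5   2.5] size [212. 324.] ang 88.9 z 0.1267
scr grip 338 c [427.5 212.8] size [449.5  64.7] ang 75.12 z 0.0919
scr all 701 c [436.6 223. ] size [471.2  91.7] ang 76.9 z 0.0677
scr foot 269 c [474.4 384.7] size [ 28.6 149. ] ang 16.31 z 0.0438
off 1189 c [491.4 -19.5] size [277.8 136. ] ang 17.37 z 0.1371
tray rim 372 c [727.  -21.2] size [270.1 202. ] ang 81.81 z 0.0485
bed top 3921 c [503.9  13.4] size [459.4 224.4] ang 81.66 z 0.0986
ball [ 0.5792 -0.2517  0.0973] 0.1033 22 [371.9 168. ]
ball [ 0.511  -0.2413  0.156 ] 0.1612 30 [374.1 189. ]
ball [ 0.4525 -0.2331  0.0868] 0.0911 25 [365.8 214.8]
```

View pics/crop1.png

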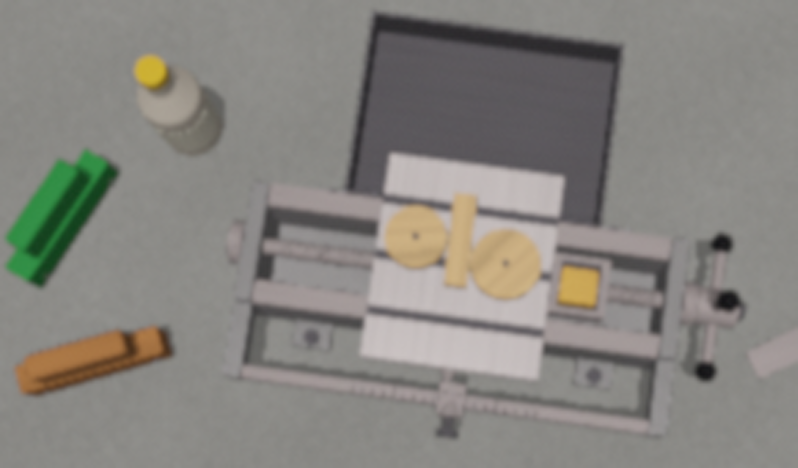

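```bash
cat >> m.py <<'E'
def go(x,y,z,ang):
    s=env.state(); R=np.array(s['tcp_rot']); dp=np.array([x,y,z])-s['position']
    a=np.degrees(np.arctan2(R[1,0],R[0,0])); da=(ang-a+180)%360-180
    print('t %.2f now'%s['time'],np.round(s['position'],4),round(a,2),'| tx ty tz',np.round(R.T@dp/.2,4),'yaw',round(-da/360,4))
# slide frame: yaw & origin lines
A=-8.2; ex=np.array([np.cos(np.radians(A)),np.sin(np.radians(A))]); ey=np.array([-ex[1],ex[0]])
E
python3 - <<'E'
from m import *
im,d,p=load('top'); C=cloud(p,d); hsv=cv2.cvtColor(im,cv2.COLOR_RGB2HSV); z=C[...,2]
near=(np.hypot(C[...,0]-.474,C[...,1]-.385)<.12)&(hsv[...,1]>110)
rect(C[near&(abs(z-.086)<.006)],'grip'); rect(C[near&(abs(z-.045)<.005)],'foot')
# from tray & table
go(.474,.385,.30,106.3); go(.42,-.1,.30,60)
E
```

```text
grip 322 c [473.5 386.4] size [ 23.7 100. ] ang 15.95 z 0.0858
foot 225 c [523.1 399.3] size [130.2 148.5] ang 16.28 z 0.0444
t 0.10 now [ 0.2268 -0.5552  0.2216] 22.22 | tx ty tz [ 2.9219 -3.8852 -0.3849] yaw -0.2336
t 0.10 now [ 0.2268 -0.5552  0.2216] 22.22 | tx ty tz [ 1.755  -1.7424 -0.3887] yaw -0.1049
```

Emit:
play_rows(series=[{"tx": 0.72,"ty": -0.9,"tz": -0.35,"yaw": -0.1},{"tx": 0.72,"ty": -0.9,"tz": -0.35,"yaw": -0.1},{"tx": 0.72,"ty": -0.9,"tz": -0.35,"yaw": -0.1},{"tx": 0.72,"ty": -0.9,"tz": -0.35,"yaw": -0.1},{"tx": 0.72,"ty": -0.9,"tz": -0.35,"yaw": -0.1}])

```text
time: 0.6
position: [0.2924, -0.3322, 0.2933]
tcp_rot: [[0.522, 0.853, 0.001], [0.853, -0.522, -0.0], [0.0, 0.001, -1.0]]
ft_force: [0.6, 0.2, 0.8]
width: 0.0877
grasp_force: 0.0
```

```bash
python3 -c "
from m import *
go(.474,.386,.30,106.2)"
```

```text
t 0.60 now [ 0.2924 -0.3322  0.2933] 58.51 | tx ty tz [ 3.5363 -1.1014 -0.0334] yaw -0.1325
```

Emit:
play_rows(series=[{"tx": 1,"ty": -0.15,"yaw": -0.06},{"tx": 1,"ty": -0.15,"yaw": -0.06},{"tx": 1,"ty": -0.15,"yaw": -0.06},{"tx": 1,"ty": -0.15,"yaw": -0.06},{"tx": 1,"ty": -0.15,"yaw": -0.06}])

```text
invalid input
```

```bash
python3 -c "
from m import *
go(.474,.386,.30,106.2)"
```

```text
t 0.60 now [ 0.2924 -0.3322  0.2933] 58.51 | tx ty tz [ 3.5363 -1.1014 -0.0334] yaw -0.1325
```

Emit:
play_rows(series=[{"tx": 0.98,"ty": -0.15,"tz": 0.0,"yaw": -0.06},{"tx": 0.98,"ty": -0.15,"tz": 0.0,"yaw": -0.06},{"tx": 0.98,"ty": -0.15,"tz": 0.0,"yaw": -0.06},{"tx": 0.98,"ty": -0.15,"tz": 0.0,"yaw": -0.06},{"tx": 0.98,"ty": -0.15,"tz": 0.0,"yaw": -0.06}])

```text
time: 1.1
position: [0.3714, -0.1471, 0.2927]
tcp_rot: [[0.168, 0.986, 0.001], [0.986, -0.168, 0.002], [0.002, 0.001, -1.0]]
ft_force: [-0.7, -0.3, -1.1]
width: 0.0879
grasp_force: 0.0
```

```bash
python3 -c "
from m import *
go(.474,.386,.30,106.2)"
```

```text
t 1.10 now [ 0.3714 -0.1471  0.2927] 80.34 | tx ty tz [ 2.7138  0.0587 -0.0322] yaw -0.0718
```

Emit:
play_rows(series=[{"tx": 0.98,"ty": 0.02,"tz": -0.03,"yaw": -0.07},{"tx": 0.98,"ty": 0.02,"tz": -0.03,"yaw": -0.07},{"tx": 0.98,"ty": 0.02,"tz": -0.03,"yaw": -0.07},{"tx": 0.98,"ty": 0.02,"tz": -0.03,"yaw": -0.07},{"tx": 0.98,"ty": 0.02,"tz": -0.03,"yaw": -0.07}])

```text
time: 1.6
position: [0.4086, 0.0442, 0.2981]
tcp_rot: [[-0.266, 0.964, -0.001], [0.964, 0.266, 0.001], [0.002, -0.001, -1.0]]
ft_force: [-1.4, -1.6, -0.2]
width: 0.0877
grasp_force: 0.0
```

```bash
python3 -c "
from m import *
go(.474,.386,.26,106.2)"
```

```text
t 1.60 now [0.4086 0.0442 0.2981] 105.43 | tx ty tz [1.5603 0.77   0.1923] yaw -0.0021
```

Emit:
play_rows(series=[{"tx": 0.9,"ty": 0.4,"tz": 0.0,"yaw": 0.0},{"tx": 0.9,"ty": 0.4,"tz": 0.0,"yaw": 0.0},{"tx": 0.9,"ty": 0.4,"tz": 0.0,"yaw": 0.0},{"tx": 0.9,"ty": 0.4,"tz": 0.0,"yaw": 0.0},{"tx": 0.9,"ty": 0.4,"tz": 0.0,"yaw": 0.0}])

```text
time: 2.1
position: [0.4395, 0.2375, 0.2963]
tcp_rot: [[-0.263, 0.965, -0.004], [0.965, 0.263, -0.001], [0.0, -0.004, -1.0]]
ft_force: [-0.6, -0.0, -1.1]
width: 0.0879
grasp_force: 0.0
```

Emit:
play_rows(series=[{"tx": 0.64,"ty": 0.36,"tz": 0.19,"yaw": 0.0},{"tx": 0.64,"ty": 0.36,"tz": 0.19,"yaw": 0.0},{"tx": 0.64,"ty": 0.36,"tz": 0.19,"yaw": 0.0},{"tx": 0.64,"ty": 0.36,"tz": 0.19,"yaw": 0.0},{"tx": 0.64,"ty": 0.36,"tz": 0.19,"yaw": 0.0}])

```text
time: 2.6
position: [0.4763, 0.3757, 0.2586]
tcp_rot: [[-0.258, 0.966, -0.003], [0.966, 0.258, -0.003], [-0.002, -0.004, -1.0]]
ft_force: [-0.6, -0.1, 0.2]
width: 0.0878
grasp_force: 0.0
```

```bash
python3 -c "
from m import *
im,d,p=shot('wrist','w1.png'); C=cloud(p,d); z=C[...,2]; hsv=cv2.cvtColor(im,cv2.COLOR_RGB2HSV)
near=(np.hypot(C[...,0]-.474,C[...,1]-.386)<.09)&(hsv[...,1]>90)
rect(C[near&(abs(z-.086)<.008)],'grip'); rect(C[near&(abs(z-.045)<.006)],'foot')
go(.474,.386,.05,106.2)"
```

```text
grip 2236 c [474.8 389.2] size [26.  98.2] ang 15.93 z 0.0849
foot 861 c [474.5 388.5] size [ 29.6 149. ] ang 15.68 z 0.0431
t 2.65 now [0.4764 0.3752 0.2605] 104.92 | tx ty tz [0.0564 0.0032 1.0522] yaw -0.0035
```

Emit:
play_rows(series=[{"tx": 0.07,"ty": 0.01,"tz": 0.25,"yaw": -0.0025},{"tx": 0.07,"ty": 0.01,"tz": 0.5,"yaw": -0.0025},{"tx": 0.07,"ty": 0.01,"tz": 0.7,"yaw": -0.0025},{"tx": 0.07,"ty": 0.01,"tz": 0.8,"yaw": -0.0025},{"tx": 0.07,"ty": 0.01,"tz": 0.8,"yaw": -0.0025}])

```text
time: 3.15
position: [0.4731, 0.3879, 0.0983]
tcp_rot: [[-0.272, 0.962, -0.003], [0.962, 0.272, -0.003], [-0.002, -0.004, -1.0]]
ft_force: [0.8, 0.2, -0.1]
width: 0.0882
grasp_force: 0.0
```

```bash
python3 -c "
from m import *
go(.4747,.3888,.052,105.8)"
```

```text
t 3.15 now [0.4731 0.3879 0.0983] 105.78 | tx ty tz [0.0026 0.0098 0.2313] yaw -0.0
```

Emit:
play_rows(series=[{"tx": 0.0,"ty": 0.01,"tz": 0.12,"yaw": 0.0},{"tx": 0.0,"ty": 0.01,"tz": 0.225,"yaw": 0.0},{"tx": 0.0,"ty": 0.01,"tz": 0.225,"yaw": 0.0}])

```text
time: 3.45
position: [0.4759, 0.39, 0.0559]
tcp_rot: [[-0.273, 0.962, -0.0], [0.962, 0.273, -0.001], [-0.001, -0.001, -1.0]]
ft_force: [-0.2, -0.3, 0.2]
width: 0.0874
grasp_force: 0.0
```

Emit:
play_rows(series=[{"tx": 0.0,"ty": 0.0,"tz": 0.0,"yaw": 0.0},{"tx": 0.0,"ty": 0.0,"tz": 0.0,"yaw": 0.0},{"tx": 0.0,"ty": 0.0,"tz": 0.0,"yaw": 0.0},{"tx": 0.0,"ty": 0.0,"tz": 0.0,"yaw": 0.0},{"tx": 0.0,"ty": 0.0,"tz": 0.0,"yaw": 0.0}], jaw=10, grip_force=45)

```text
time: 3.95
position: [0.4758, 0.3919, 0.0562]
tcp_rot: [[-0.274, 0.962, 0.001], [0.962, 0.274, 0.0], [0.0, 0.001, -1.0]]
ft_force: [-0.0, -0.2, -0.4]
width: 0.0515
grasp_force: 0.0
```

Emit:
play_rows(series=[{"tx": 0.0,"ty": 0.0,"tz": 0.0,"yaw": 0.0},{"tx": 0.0,"ty": 0.0,"tz": 0.0,"yaw": 0.0},{"tx": 0.0,"ty": 0.0,"tz": 0.0,"yaw": 0.0}])

```text
time: 4.25
position: [0.4755, 0.3917, 0.0555]
tcp_rot: [[-0.274, 0.962, -0.0], [0.962, 0.274, -0.0], [-0.0, -0.0, -1.0]]
ft_force: [-0.8, 0.7, 1.7]
width: 0.0274
grasp_force: 0.4
```

Emit:
play_rows(series=[{"tx": 0.0,"ty": 0.0,"tz": 0.0,"yaw": 0.0},{"tx": 0.0,"ty": 0.0,"tz": 0.0,"yaw": 0.0},{"tx": 0.0,"ty": 0.0,"tz": -0.2,"yaw": 0.0},{"tx": 0.0,"ty": 0.0,"tz": -0.4,"yaw": 0.0},{"tx": 0.0,"ty": 0.0,"tz": -0.6,"yaw": 0.0}])

```text
time: 4.75
position: [0.4752, 0.3913, 0.1756]
tcp_rot: [[-0.274, 0.962, -0.002], [0.962, 0.274, -0.001], [-0.001, -0.002, -1.0]]
ft_force: [-0.3, -0.2, -3.3]
width: 0.0255
grasp_force: 45.0
```

Run:
```python
from m import *
im,d,p=load('top')
for n,(a,b) in dict(slugL=(416,236),slugR=(506,264),stripTop=(465,195),stripBot=(455,287),slugRnear=(506,299)).items():
    X=ray(p,110+a/2.75,80+b/2.75,.134)[:2]; print(n,X.round(3),'slide',(X@ex-.5487).round(4),(X@ey-.0829).round(4))
o=np.array([.5487*ex+.0829*ey])[0]; print('table c',o)
for n,(sx,sy) in dict(tl=(-.1,-.085),).items():
    for q in((-.1,.085),(-.1,-.085),(.1,.085)):
        X=o+q[0]*ex+q[1]*ey; print(q,np.round(((np.array(proj(p,[*X,.122]))-[110,80])*2.75),0))
X=o-.085*ex; print(X); go(X[0],X[1],.26,81.8)
s=o-.2*ex; print(s)
```

```text
slugL [0.579 0.047] slide 0.0173 0.0462
slugR [ 0.551 -0.038] slide 0.002 -0.0423
stripTop [0.618 0.   ] slide 0.0634 0.0053
stripBot [0.529 0.01 ] slide -0.0265 0.0027
slugRnear [ 0.517 -0.038] slide -0.0314 -0.0467
table c [0.55491416 0.00379195]
(-0.1, 0.085) [359. 353.]
(-0.1, -0.085) [536. 377.]
(0.1, 0.085) [389. 151.]
[0.47078318 0.01591541]
t 4.75 now [0.4752 0.3913 0.1756] 105.91 | tx ty tz [-1.7993 -0.5368 -0.419 ] yaw 0.067
[0.35695891 0.03231774]
```

Emit:
play_rows(series=[{"tx": -0.1,"ty": 0.0,"tz": -0.2,"yaw": 0.0},{"tx": -0.3,"ty": -0.1,"tz": -0.3,"yaw": 0.015},{"tx": -0.5,"ty": -0.17,"tz": -0.35,"yaw": 0.03},{"tx": -0.7,"ty": -0.22,"tz": -0.35,"yaw": 0.05},{"tx": -0.9,"ty": -0.27,"tz": -0.35,"yaw": 0.067}])

```text
time: 5.25
position: [0.4729, 0.2023, 0.2456]
tcp_rot: [[0.147, 0.989, 0.0], [0.989, -0.147, -0.0], [0.0, 0.0, -1.0]]
ft_force: [0.4, -0.1, -3.1]
width: 0.0256
grasp_force: 45.0
```

```bash
python3 -c "
from m import *
go(.4811,.0175,.245,81.8)"
```

```text
t 5.25 now [0.4729 0.2023 0.2456] 81.55 | tx ty tz [-0.9081  0.1766  0.0031] yaw -0.0007
```

Emit:
play_rows(series=[{"tx": -0.23,"ty": 0.05,"tz": 0.0,"yaw": 0.0},{"tx": -0.46,"ty": 0.1,"tz": 0.0,"yaw": 0.0},{"tx": -0.7,"ty": 0.15,"tz": 0.0,"yaw": 0.0},{"tx": -0.88,"ty": 0.175,"tz": 0.0,"yaw": 0.0},{"tx": -0.88,"ty": 0.175,"tz": 0.0,"yaw": 0.0}])

```text
time: 5.75
position: [0.4824, 0.0205, 0.2449]
tcp_rot: [[0.149, 0.989, -0.001], [0.989, -0.149, -0.002], [-0.002, -0.001, -1.0]]
ft_force: [-0.2, 0.8, -3.1]
width: 0.0258
grasp_force: 45.0
```

```bash
python3 -c "
from m import *
im,d,p=shot('side','s1.png')
go(.4811,.0175,.181,81.8)"
```

```text
t 5.80 now [0.4825 0.0227 0.245 ] 81.56 | tx ty tz [-0.0268 -0.0027  0.3199] yaw -0.0007
```

View pics/s1.png

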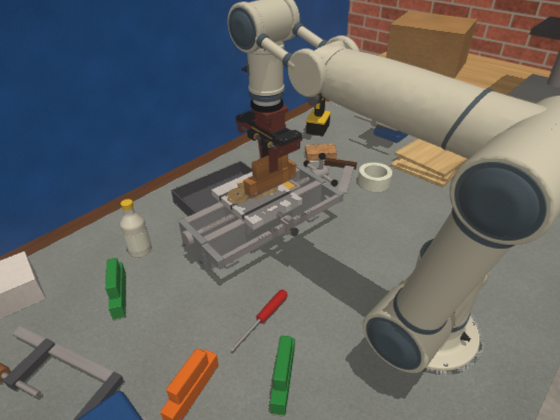

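The scraper is held upright over the near part of the table, at about (270,175) in the side picture. Now I lower and sweep.

Emit:
play_rows(series=[{"tx": -0.026,"ty": -0.003,"tz": 0.12,"yaw": 0.0},{"tx": -0.026,"ty": -0.003,"tz": 0.24,"yaw": 0.0},{"tx": -0.026,"ty": -0.003,"tz": 0.3,"yaw": 0.0},{"tx": -0.026,"ty": -0.003,"tz": 0.315,"yaw": 0.0},{"tx": -0.026,"ty": -0.003,"tz": 0.315,"yaw": 0.0}])

```text
time: 6.3
position: [0.4812, 0.0203, 0.1826]
tcp_rot: [[0.142, 0.99, -0.0], [0.99, -0.142, 0.0], [0.0, -0.001, -1.0]]
ft_force: [0.0, -0.6, -2.3]
width: 0.0261
grasp_force: 45.0
```

```bash
python3 -c "
from m import *
X=np.array([.4811,.0175])+.165*ex
go(X[0],X[1],.181,81.8); print(env.state()['ft_force'])"
```

```text
t 6.30 now [0.4812 0.0203 0.1826] 81.86 | tx ty tz [-0.0147  0.8263  0.0077] yaw 0.0002
[ 0.02775041 -0.64114722 -2.33571365]
```

Emit:
play_rows(series=[{"tx": -0.01,"ty": 0.06,"tz": 0.005,"yaw": 0.0},{"tx": -0.01,"ty": 0.13,"tz": 0.005,"yaw": 0.0},{"tx": -0.01,"ty": 0.2,"tz": 0.005,"yaw": 0.0},{"tx": -0.01,"ty": 0.27,"tz": 0.005,"yaw": 0.0},{"tx": -0.01,"ty": 0.34,"tz": 0.005,"yaw": 0.0}])

```text
time: 6.8
position: [0.5494, 0.0082, 0.1833]
tcp_rot: [[0.142, 0.99, 0.002], [0.99, -0.142, 0.0], [0.0, 0.002, -1.0]]
ft_force: [-1.6, 0.2, -3.1]
width: 0.0259
grasp_force: 45.0
```

Emit:
play_rows(series=[{"tx": 0.0,"ty": 0.07,"tz": 0.0,"yaw": 0.0},{"tx": 0.0,"ty": 0.14,"tz": 0.0,"yaw": 0.0},{"tx": 0.0,"ty": 0.21,"tz": 0.0,"yaw": 0.0},{"tx": 0.0,"ty": 0.28,"tz": 0.0,"yaw": 0.0},{"tx": 0.0,"ty": 0.35,"tz": 0.0,"yaw": 0.0}])

```text
time: 7.3
position: [0.6188, -0.0017, 0.1833]
tcp_rot: [[0.142, 0.99, 0.002], [0.99, -0.142, 0.0], [0.0, 0.002, -1.0]]
ft_force: [-0.1, -0.1, -2.1]
width: 0.0256
grasp_force: 45.0
```

Emit:
play_rows(series=[{"tx": 0.0,"ty": 0.05,"tz": 0.0,"yaw": 0.0},{"tx": 0.0,"ty": 0.1,"tz": 0.0,"yaw": 0.0},{"tx": 0.0,"ty": 0.14,"tz": 0.0,"yaw": 0.0},{"tx": 0.0,"ty": 0.16,"tz": 0.0,"yaw": 0.0},{"tx": 0.0,"ty": 0.16,"tz": 0.0,"yaw": 0.0}])

```text
time: 7.8
position: [0.6496, -0.0067, 0.1817]
tcp_rot: [[0.143, 0.99, -0.0], [0.99, -0.143, 0.0], [0.0, -0.0, -1.0]]
ft_force: [-0.5, -0.2, -3.1]
width: 0.0256
grasp_force: 45.0
```

```bash
python3 -c "
from m import *
im,d,p=shot('top')
cv2.imwrite('pics/t1.png',cv2.resize(im[60:260,180:400],None,fx=2.5,fy=2.5)[:,:,::-1])
s=env.state()
X=s['position'];print(X[:2]@ex-.5487,X[:2]@ey-.0829, X, s['ft_force'])"
```

```text
0.09489648806748918 0.003175081958808529 [ 0.6492933  -0.00660041  0.18170782] [-0.35280865 -0.03788157 -3.52634673]
```

View pics/t1.png

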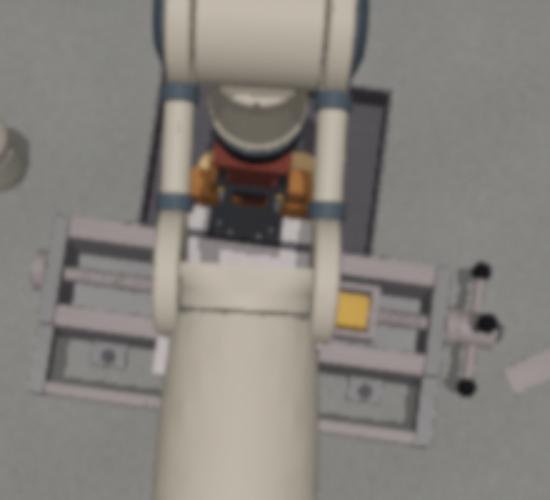

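The arm covers the table; the slugs' tan edges show just ahead of the scraper near (205,160) and (305,160). I lift and draw back to see the tray.

Emit:
play_rows(series=[{"tx": 0.0,"ty": 0.0,"tz": -0.15,"yaw": 0.0},{"tx": 0.0,"ty": 0.0,"tz": -0.35,"yaw": 0.0},{"tx": 0.2,"ty": -0.15,"tz": -0.35,"yaw": -0.01},{"tx": 0.4,"ty": -0.3,"tz": -0.35,"yaw": -0.02},{"tx": 0.6,"ty": -0.4,"tz": -0.35,"yaw": -0.03}])

```text
time: 8.35
position: [0.5857, 0.1246, 0.2529]
tcp_rot: [[-0.047, 0.999, 0.001], [0.999, 0.047, 0.001], [0.0, 0.001, -1.0]]
ft_force: [1.9, 0.1, -2.8]
width: 0.0258
grasp_force: 45.0
```

Emit:
play_rows(series=[{"tx": 0.2,"ty": -0.1,"tz": 0.0,"yaw": -0.01},{"tx": 0.4,"ty": -0.2,"tz": 0.0,"yaw": -0.02},{"tx": 0.6,"ty": -0.3,"tz": 0.0,"yaw": -0.03},{"tx": 0.8,"ty": -0.38,"tz": 0.0,"yaw": -0.037},{"tx": 0.9,"ty": -0.4,"tz": 0.0,"yaw": -0.037}])

```text
time: 8.85
position: [0.4966, 0.3026, 0.2525]
tcp_rot: [[-0.279, 0.96, 0.0], [0.96, 0.279, 0.002], [0.001, 0.001, -1.0]]
ft_force: [-0.1, -0.8, -3.7]
width: 0.0263
grasp_force: 45.0
```

Run:
```python
from m import *
im,d,p=shot('top')
cv2.imwrite('pics/t2.png',cv2.resize(im[60:260,180:400],None,fx=2.5,fy=2.5,interpolation=cv2.INTER_CUBIC)[:,:,::-1])
go(.4755,.3915,.245,105.8)
```

```text
t 8.90 now [0.4964 0.3044 0.2521] 106.23 | tx ty tz [0.447  0.0215 0.0368] yaw 0.0012
```

View pics/t2.png

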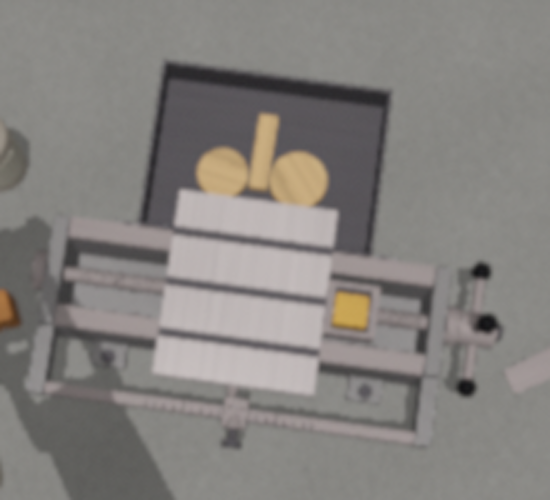

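All three offcuts lie in the tray (221,172), (264,150), (299,180). I put the scraper down.

Emit:
play_rows(series=[{"tx": 0.2,"ty": 0.02,"tz": 0.05,"yaw": 0.0},{"tx": 0.4,"ty": 0.02,"tz": 0.25,"yaw": 0.0},{"tx": 0.44,"ty": 0.02,"tz": 0.5,"yaw": 0.0},{"tx": 0.44,"ty": 0.02,"tz": 0.7,"yaw": 0.0},{"tx": 0.44,"ty": 0.02,"tz": 0.8,"yaw": 0.0}])

```text
time: 9.4
position: [0.4762, 0.3841, 0.0857]
tcp_rot: [[-0.275, 0.961, -0.006], [0.961, 0.275, -0.005], [-0.003, -0.008, -1.0]]
ft_force: [-1.0, -0.5, -3.5]
width: 0.0257
grasp_force: 45.0
```

Emit:
play_rows(series=[{"tx": 0.0,"ty": 0.0,"tz": 0.08,"yaw": 0.0},{"tx": 0.0,"ty": 0.0,"tz": 0.15,"yaw": 0.0},{"tx": 0.0,"ty": 0.0,"tz": 0.17,"yaw": 0.0},{"tx": 0.0,"ty": 0.0,"tz": 0.17,"yaw": 0.0}])

```text
time: 9.8
position: [0.4792, 0.3853, 0.0582]
tcp_rot: [[-0.274, 0.962, 0.001], [0.962, 0.274, 0.0], [0.0, 0.001, -1.0]]
ft_force: [0.1, -0.6, -2.7]
width: 0.0257
grasp_force: 45.0
```

Down 2 mm more, then release.

Emit:
play_rows(series=[{"tx": 0.0,"ty": 0.0,"tz": 0.01,"yaw": 0.0},{"tx": 0.0,"ty": 0.0,"tz": 0.01,"yaw": 0.0},{"tx": 0.0,"ty": 0.0,"tz": 0.01,"yaw": 0.0}])

```text
time: 10.1
position: [0.4792, 0.3857, 0.0566]
tcp_rot: [[-0.274, 0.962, 0.001], [0.962, 0.274, 0.001], [0.001, 0.001, -1.0]]
ft_force: [-0.1, -0.1, -2.8]
width: 0.0259
grasp_force: 45.0
```

Emit:
play_rows(series=[{"tx": 0.0,"ty": 0.0,"tz": 0.0,"yaw": 0.0},{"tx": 0.0,"ty": 0.0,"tz": 0.0,"yaw": 0.0},{"tx": 0.0,"ty": 0.0,"tz": 0.0,"yaw": 0.0},{"tx": 0.0,"ty": 0.0,"tz": 0.0,"yaw": 0.0},{"tx": 0.0,"ty": 0.0,"tz": 0.0,"yaw": 0.0}], jaw=80)

```text
time: 10.6
position: [0.4789, 0.3855, 0.0558]
tcp_rot: [[-0.274, 0.962, 0.0], [0.962, 0.274, 0.0], [0.0, 0.0, -1.0]]
ft_force: [0.2, -0.3, 0.3]
width: 0.0626
grasp_force: 0.0
```

Emit:
play_rows(series=[{"tx": 0.0,"ty": 0.0,"tz": -0.2,"yaw": 0.0},{"tx": 0.0,"ty": 0.0,"tz": -0.4,"yaw": 0.0},{"tx": 0.0,"ty": 0.0,"tz": -0.6,"yaw": 0.0},{"tx": 0.0,"ty": 0.0,"tz": -0.8,"yaw": 0.0},{"tx": 0.0,"ty": 0.0,"tz": -0.95,"yaw": 0.0}])

```text
time: 11.1
position: [0.479, 0.3856, 0.249]
tcp_rot: [[-0.274, 0.962, 0.003], [0.962, 0.274, 0.002], [0.001, 0.003, -1.0]]
ft_force: [0.3, 0.1, 0.0]
width: 0.0801
grasp_force: 0.0
```

Run:
```python
from m import *
im,d,p=shot('wrist'); C=cloud(p,d); z=C[...,2]; hsv=cv2.cvtColor(im,cv2.COLOR_RGB2HSV)
near=(np.hypot(C[...,0]-.476,C[...,1]-.385)<.09)&(hsv[...,1]>90)
rect(C[near&(abs(z-.086)<.008)],'grip'); rect(C[near&(abs(z-.045)<.006)],'foot')
# pose to look at index/pointer from above: cam offset in tool frame
s=env.state(); R=np.array(s['tcp_rot']); c=-p['R'].T@p['t']; print('cam in tool',R.T@(c-s['position']).round(4), 'cam axis in tool',(R.T@p['R'].T)[:,2].round(3),p['fx'])
t=load('top')[2]
X=ray(t,180+233/2.5,60+405/2.5,.111); print('pointer approx',X)
go(X[0],X[1],.25,81.8)
```

```text
grip 2268 c [480.8 384.2] size [25.9 98.8] ang 15.73 z 0.0849
foot 868 c [480.9 384. ] size [ 29.9 148.2] ang 15.92 z 0.0431
cam in tool [ 0.08115698  0.00112095 -0.15470714] cam axis in tool [-0.293 -0.007  0.956] 320.9285170061577
pointer approx [0.43273358 0.01696722 0.111     ]
t 11.15 now [0.4798 0.3861 0.2545] 105.92 | tx ty tz [-1.7106 -0.7329  0.0094] yaw 0.067
```

Emit:
play_rows(series=[{"tx": -0.2,"ty": -0.08,"tz": 0.0,"yaw": 0.015},{"tx": -0.4,"ty": -0.16,"tz": 0.0,"yaw": 0.03},{"tx": -0.6,"ty": -0.24,"tz": 0.0,"yaw": 0.05},{"tx": -0.8,"ty": -0.32,"tz": 0.0,"yaw": 0.067},{"tx": -0.95,"ty": -0.38,"tz": 0.0,"yaw": 0.067}], jaw=36)

```text
time: 11.65
position: [0.4574, 0.1798, 0.2457]
tcp_rot: [[0.146, 0.989, 0.001], [0.989, -0.146, -0.0], [-0.0, 0.001, -1.0]]
ft_force: [-0.4, 0.3, 1.0]
width: 0.0431
grasp_force: 0.0
```

Run:
```python
from m import *
go(.447,-.02,.25,81.8)
```

```text
t 11.65 now [0.4574 0.1798 0.2457] 81.58 | tx ty tz [-0.9958  0.0947 -0.0214] yaw -0.0006
```

Emit:
play_rows(series=[{"tx": -0.25,"ty": 0.09,"tz": -0.02,"yaw": 0.0},{"tx": -0.5,"ty": 0.09,"tz": -0.02,"yaw": 0.0},{"tx": -0.75,"ty": 0.09,"tz": -0.02,"yaw": 0.0},{"tx": -0.97,"ty": 0.09,"tz": -0.02,"yaw": 0.0},{"tx": -0.97,"ty": 0.09,"tz": -0.02,"yaw": 0.0}])

```text
time: 12.15
position: [0.4473, -0.0175, 0.2497]
tcp_rot: [[0.15, 0.989, 0.0], [0.989, -0.15, -0.002], [-0.002, 0.001, -1.0]]
ft_force: [0.2, 1.2, -0.1]
width: 0.0355
grasp_force: 0.0
```

Run:
```python
from m import *
im,d,p=shot('wrist','w2.png'); go(.447,-.02,.25,81.8)
print(proj(p,[.4327,.017,.111]))
```

```text
t 12.20 now [ 0.4477 -0.015   0.2497] 81.49 | tx ty tz [-0.0253  0.0002 -0.0015] yaw -0.0009
(np.float64(259.83872052224547), np.float64(168.14154298774412))
```

View pics/w2.png

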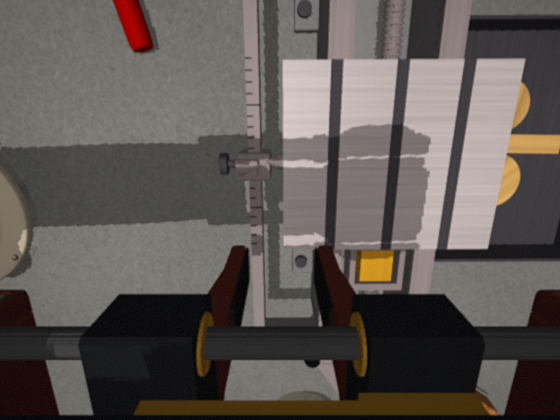

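Run:
```python
from m import *
im,d,p=load('wrist')
c=im[125:195,230:320]; c=cv2.convertScaleAbs(c,alpha=1.6); cv2.imwrite('pics/w2c.png',cv2.resize(c,None,fx=8,fy=8,interpolation=cv2.INTER_CUBIC)[:,:,::-1])
```

```text
(no output)
```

View pics/w2c.png

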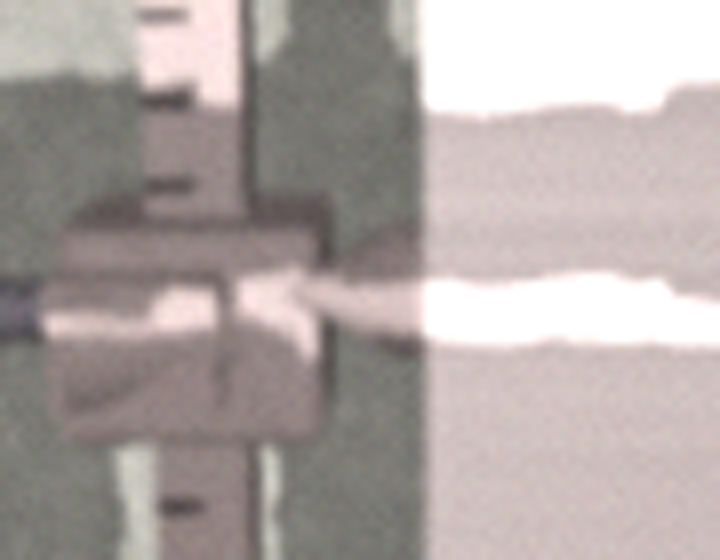

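Run:
```python
from m import *
im,d,p=load('wrist')
for u,v in((272.5,160.5),(268,164)):
    X=ray(p,u,v,.111); print(X, X[:2]@ex-.5487,X[:2]@ey-.0829)
Y=X[:2]-.03*ey; go(Y[0],Y[1],.18,81.8)
```

```text
[0.44554881 0.02226974 0.111     ] -0.11088268518987676 0.0026902120429962983
[0.440884   0.01968314 0.111     ] -0.11513088094780433 -0.0005352819707524076
t 12.20 now [ 0.4477 -0.015   0.2497] 81.49 | tx ty tz [ 0.0165 -0.0588  0.3484] yaw -0.0009
```

Emit:
play_rows(series=[{"tx": 0.0,"ty": -0.06,"tz": 0.2,"yaw": 0.0},{"tx": 0.0,"ty": -0.06,"tz": 0.35,"yaw": 0.0},{"tx": 0.0,"ty": -0.06,"tz": 0.35,"yaw": 0.0},{"tx": 0.0,"ty": -0.06,"tz": 0.35,"yaw": 0.0}])

```text
time: 12.6
position: [0.4361, -0.0099, 0.18]
tcp_rot: [[0.141, 0.99, -0.001], [0.99, -0.141, 0.0], [0.0, -0.001, -1.0]]
ft_force: [-0.3, -0.0, 0.1]
width: 0.0362
grasp_force: 0.0
```

Run:
```python
from m import *
im,d,p=shot('wrist')
u,v=map(int,proj(p,[.443,.021,.111])); print(u,v)
u0,v0=u-45,v-35
c=im[v0:v0+70,u0:u0+90]; c=cv2.convertScaleAbs(c,alpha=1.5); cv2.imwrite('pics/w3c.png',cv2.resize(c,None,fx=8,fy=8,interpolation=cv2.INTER_CUBIC)[:,:,::-1]); print(u0,v0)
```

```text
284 184
239 149
```

View pics/w3c.png

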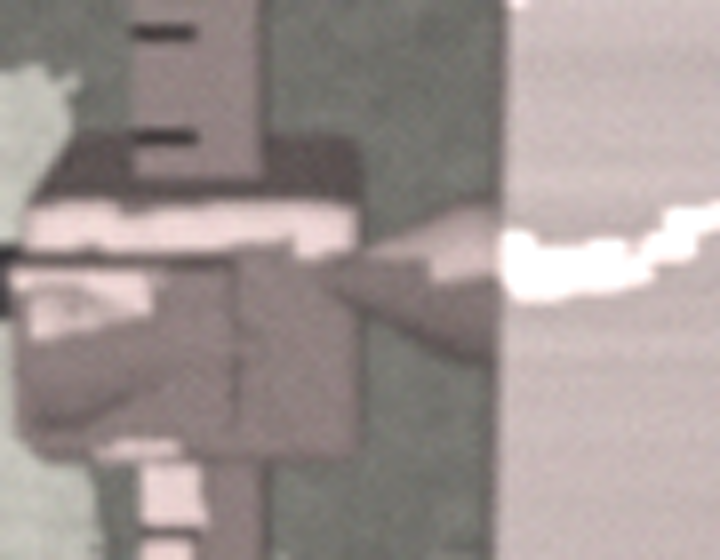

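The crop shows the index cone (base at x≈500, tip about (335,270)) and the pointer block left of it. The pointer's cone is hard to tell apart by colour, so I use the depth there.

Run:
```python
from m import *
im,d,p=load('wrist'); C=cloud(p,d); z=(C[...,2]*1000).round().astype(int)
print('     ',*['%3d'%u for u in range(240,302,2)])
for v in range(168,210): print(v,'|',*['%3d'%z[v,u] for u in range(240,302,2)])
```

```text
240 242 244 246 248 250 252 254 256 258 260 262 264 266 268 270 272 274 276 278 280 282 284 286 288 290 292 294 296 298 300
168 |  -1  -2  -1  82  82  83  82  82  93  93  94  94  95  93  93  93  82  81  81  82  81  81   0  -2  -1  -1  -1  -1  -1  -1 102
169 |  -2  -2  -2  88  88  88  88  87  91  93  94  93  93  93  93  93  87  87  89  85  86  85  -1  -2  -2  -1  -3  -3  -1   0 103
170 |   0  -2  -1  92  92  91  91  92  93  92  93  93  93  93  94  93  91  91  92  92  91  89  -3  -2  -4  -2  -3  -2  -1  -1 102
171 |  -2  -2  95  95  97  96  97  95  97  95  97  97  97  97  97  96  96  95  97  96  97  94  -3  -1  -1  -2  -2  -2  -2  -1 104
172 |  -2  -2 101 100 102 101 100 100 100 101 101 100 100 101 101 101 101 100  99 100 100  99  -3  -2  -1 340  -1  -2  -1  -2 102
173 |  -3  -2 103 103 103 103 103 103 103 104 103 104 104 104 104 104 104 105 104 104 103 103  -2  -2  -3  -1  -2  -2 109 111 110
174 |  -2 105 104 105 104 105 105 104 105 105 106 106 105 104 105 105 104 105 104 105 104 104   0  -2  -3   1  -2 110 111 111 112
175 |  -2 105 105 105 105 105 105 106 106 105 105 105 105 106 105 
[... 3783 characters left out ...]
05 105 105 105  -3  -2  -1  -1  -1  -1  -1  -3 113
205 |  -2  -1 106 104 106 105 105 104 105 104 105 105 106 105 105 105 105 105 105 106 105 105  -2  -2  -1   0  -2  -2  -2  -3 112
206 |  -1  -2  -2 104 104 103 104 105 104 104 104 104 104 105 106 104 105 105 104 105 104  -1  -1  -2  -2  -3  -2  -2  -2  -3 112
207 |  -1  -2  -3  -1  -2  -2   0  -1  -2  93  94  93  93  92  94  93  70  -3  -2  -2  -3  -3   1  -1  -2  -4  -2  -1  -2  -1 112
208 |  -2  -3  -3  -1  -2   0  -1  -2  -1  93  93  93  93  93  93  94  69  -1  -2  -1  -2  -3  -2  -1  -1  -1  -2 340  -2   0 112
209 |  -3  -3  -1  -1  -1  -1  -2  -2  -2  94  93  94  93  92  94  92  71  -1  -2  -2  -2  -2  -3  -2  -2  -2  -2  -1  -3  -3 112
```

The depth map shows the pointer tip at (270,191.5) and the index tip at (280,183.5), so the index is about 5.6 mm beyond. I go over the wheel.

Emit:
play_rows(series=[{"tx": 0.0,"ty": 0.0,"tz": -0.24,"yaw": 0.0},{"tx": -0.24,"ty": 0.1,"tz": -0.35,"yaw": 0.0},{"tx": -0.45,"ty": 0.22,"tz": -0.38,"yaw": 0.0},{"tx": -0.67,"ty": 0.33,"tz": -0.38,"yaw": 0.0},{"tx": -0.9,"ty": 0.43,"tz": -0.38,"yaw": 0.0}])

```text
time: 13.15
position: [0.4962, -0.199, 0.2589]
tcp_rot: [[0.141, 0.99, 0.005], [0.99, -0.141, -0.002], [-0.001, 0.005, -1.0]]
ft_force: [0.7, -0.2, 0.6]
width: 0.0357
grasp_force: 0.0
```

Emit:
play_rows(series=[{"tx": -0.15,"ty": 0.1,"tz": 0.0,"yaw": 0.0},{"tx": -0.2,"ty": 0.15,"tz": 0.0,"yaw": 0.0},{"tx": -0.2,"ty": 0.15,"tz": 0.0,"yaw": 0.0},{"tx": -0.2,"ty": 0.15,"tz": 0.0,"yaw": 0.0}])

```text
time: 13.55
position: [0.519, -0.2408, 0.257]
tcp_rot: [[0.142, 0.99, 0.001], [0.99, -0.142, -0.0], [-0.0, 0.002, -1.0]]
ft_force: [0.1, -0.9, -0.2]
width: 0.0359
grasp_force: 0.0
```

```bash
cat >> m.py <<'E'
H=np.array([.519,-.2446])
def balls():
    im,d,p=shot('wrist'); C=cloud(p,d)
    rel=C[...,:2]-H; sx=rel@ex; sy=rel@ey; z=C[...,2]
    m=(im.max(2)<60)&(abs(sy)<.025)&(abs(sx)<.085)&(z>.05)&(z<.17)&(d>.1)
    n,l,st,ce=cv2.connectedComponentsWithStats(m.astype(np.uint8))
    c=-p['R'].T@p['t']
    for i in range(1,n):
        if st[i,4]>80:
            P=C[l==i]; 
            # sphere centre least squares with r=11mm
            from scipy.optimize import least_squares
            r=least_squares(lambda q:np.linalg.norm(P-q,axis=1)-.011,P.mean(0)+(P.mean(0)-c)*.03,loss='soft_l1',f_scale=.001).x
            rr=r[:2]-H; print('ball',st[i,4],ce[i].round(1),r.round(4),'slide rel',(rr@ex).round(4),(rr@ey).round(4),'ang',np.degrees(np.arctan2(rr@ex,r[2]-.085)).round(1),'rad',np.hypot(rr@ex,r[2]-.085).round(4))
E
python3 -c "
from m import *
balls(); go(H[0],H[1],.26,81.8)"
```

```text
ball 275 [219.7 194.1] [ 0.454  -0.234   0.0786] slide rel -0.0659 0.0012 ang -95.5 rad 0.0662
ball 322 [340.2 196.5] [ 0.5805 -0.2527  0.0878] slide rel 0.062 0.0007 ang 87.4 rad 0.0621
ball 481 [273.8 212.8] [ 0.5126 -0.2427  0.147 ] slide rel -0.0066 0.0009 ang -6.1 rad 0.0623
t 13.60 now [ 0.5188 -0.2404  0.257 ] 81.86 | tx ty tz [-0.0207  0.004  -0.0149] yaw 0.0002
```

Emit:
play_rows(series=[{"tx": -0.015,"ty": -0.03,"tz": 0.1,"yaw": 0.0},{"tx": -0.015,"ty": -0.03,"tz": 0.3,"yaw": 0.0},{"tx": -0.015,"ty": -0.03,"tz": 0.45,"yaw": 0.0},{"tx": -0.015,"ty": -0.03,"tz": 0.555,"yaw": 0.0},{"tx": -0.015,"ty": -0.03,"tz": 0.555,"yaw": 0.0}], jaw=30)

```text
time: 14.1
position: [0.5107, -0.2413, 0.1418]
tcp_rot: [[0.141, 0.99, -0.004], [0.99, -0.141, 0.003], [0.002, -0.005, -1.0]]
ft_force: [0.3, -0.2, 0.2]
width: 0.03
grasp_force: 0.0
```

```bash
cat >> m.py <<'E'
H=np.array([.5172,-.2433])
def where():
    s=env.state(); X=np.array(s['position']); r=X[:2]-H
    print('t %.2f sx %.4f sy %.4f z %.4f'%(s['time'],r@ex,r@ey,X[2]),np.round(s['ft_force'],1),round(s['width'],4)); return r@ex,r@ey,X[2]
def to(th,push=0,dz=-.003):
    """tool units to ball at angle th deg, push=-1/+1 adds slack 4 mm"""
    x,y,z=where(); t=np.radians(th)
    for q in np.atleast_1d(t): print(round(np.degrees(q)),'tx',(-y/.2).round(3),'ty',((.064*np.sin(q)+.004*push-x)/.2).round(3),'tz',((z-.085-.064*np.cos(q)-dz)/.2).round(3))
E
python3 -c "
from m import *
to(np.array([-14,-24,-33,-42,-49]),-1)"
```

```text
t 14.10 sx -0.0068 sy 0.0010 z 0.1418 [ 0.3 -0.2  0.2] 0.03
-14 tx -0.005 ty -0.064 tz -0.012
-24 tx -0.005 ty -0.116 tz 0.007
-33 tx -0.005 ty -0.16 tz 0.031
-42 tx -0.005 ty -0.2 tz 0.061
-49 tx -0.005 ty -0.228 tz 0.089
```

Emit:
play_rows(series=[{"tx": -0.005,"ty": -0.065,"tz": -0.012,"yaw": 0.0},{"tx": -0.005,"ty": -0.115,"tz": 0.007,"yaw": 0.0},{"tx": -0.005,"ty": -0.16,"tz": 0.03,"yaw": 0.0},{"tx": -0.005,"ty": -0.2,"tz": 0.06,"yaw": 0.0},{"tx": -0.005,"ty": -0.228,"tz": 0.088,"yaw": 0.0}])

```text
time: 14.6
position: [0.4668, -0.2377, 0.1279]
tcp_rot: [[0.142, 0.99, 0.002], [0.99, -0.142, -0.001], [-0.001, 0.002, -1.0]]
ft_force: [3.1, -0.1, 0.9]
width: 0.0301
grasp_force: 1.0
```

Emit:
play_rows(series=[{"tx": 0.0,"ty": 0.0,"tz": 0.0,"yaw": 0.0},{"tx": 0.0,"ty": 0.02,"tz": -0.1,"yaw": 0.0},{"tx": 0.0,"ty": 0.02,"tz": -0.3,"yaw": 0.0},{"tx": 0.0,"ty": 0.2,"tz": -0.5,"yaw": 0.0},{"tx": 0.0,"ty": 0.2,"tz": -0.5,"yaw": 0.0}])

```text
time: 15.1
position: [0.5094, -0.2444, 0.2317]
tcp_rot: [[0.142, 0.99, 0.006], [0.99, -0.142, -0.003], [-0.002, 0.007, -1.0]]
ft_force: [-0.6, 0.2, -0.2]
width: 0.0298
grasp_force: 0.0
```

```bash
python3 -c "
from m import *
balls(); to(np.array([41]))"
```

```text
ball 484 [234.1 208.9] [ 0.4707 -0.2366  0.1268] slide rel -0.047 -0.0 ang -48.3 rad 0.0629
ball 519 [339.7 210.1] [ 0.5601 -0.2498  0.1303] slide rel 0.0434 -0.0003 ang 43.8 rad 0.0627
t 15.15 sx -0.0088 sy -0.0020 z 0.2294 [-0.8  0.4 -1.4] 0.0301
41 tx 0.01 ty 0.254 tz 0.495
```

Emit:
play_rows(series=[{"tx": 0.01,"ty": 0.15,"tz": 0.05,"yaw": 0.0},{"tx": 0.01,"ty": 0.26,"tz": 0.15,"yaw": 0.0},{"tx": 0.01,"ty": 0.26,"tz": 0.32,"yaw": 0.0},{"tx": 0.01,"ty": 0.26,"tz": 0.48,"yaw": 0.0},{"tx": 0.01,"ty": 0.26,"tz": 0.48,"yaw": 0.0}])

```text
time: 15.65
position: [0.5552, -0.2475, 0.1233]
tcp_rot: [[0.143, 0.99, -0.01], [0.99, -0.143, 0.005], [0.004, -0.011, -1.0]]
ft_force: [0.6, 0.0, -0.6]
width: 0.03
grasp_force: 0.1
```

```bash
python3 -c "
from m import *
to(np.array([41,30,20,10,0,-10,-20,-30,-40,-48]),-1)"
```

```text
t 15.65 sx 0.0382 sy 0.0013 z 0.1233 [ 0.6  0.  -0.6] 0.03
41 tx -0.006 ty -0.001 tz -0.035
30 tx -0.006 ty -0.051 tz -0.071
20 tx -0.006 ty -0.101 tz -0.094
10 tx -0.006 ty -0.155 tz -0.109
0 tx -0.006 ty -0.211 tz -0.113
-10 tx -0.006 ty -0.266 tz -0.109
-20 tx -0.006 ty -0.32 tz -0.094
-30 tx -0.006 ty -0.371 tz -0.071
-40 tx -0.006 ty -0.417 tz -0.039
-48 tx -0.006 ty -0.449 tz -0.008
```

Emit:
play_rows(series=[{"tx": 0.0,"ty": 0.0,"tz": 0.0,"yaw": 0.0},{"tx": 0.0,"ty": 0.0,"tz": 0.0,"yaw": 0.0},{"tx": 0.0,"ty": 0.0,"tz": 0.0,"yaw": 0.0}])

```text
time: 15.95
position: [0.5586, -0.2494, 0.1334]
tcp_rot: [[0.143, 0.99, 0.003], [0.99, -0.143, -0.001], [-0.001, 0.003, -1.0]]
ft_force: [0.2, 0.3, 0.2]
width: 0.0296
grasp_force: 0.0
```

```bash
python3 -c "
from m import *
to(np.array([30,20,10,0,-10,-20,-30,-40,-48]),-1)"
```

```text
t 15.95 sx 0.0419 sy -0.0001 z 0.1334 [0.2 0.3 0.2] 0.0296
30 tx 0.001 ty -0.069 tz -0.02
20 tx 0.001 ty -0.12 tz -0.044
10 tx 0.001 ty -0.174 tz -0.058
0 tx 0.001 ty -0.229 tz -0.063
-10 tx 0.001 ty -0.285 tz -0.058
-20 tx 0.001 ty -0.339 tz -0.044
-30 tx 0.001 ty -0.389 tz -0.02
-40 tx 0.001 ty -0.435 tz 0.012
-48 tx 0.001 ty -0.467 tz 0.043
```

Emit:
play_rows(series=[{"tx": 0.0,"ty": -0.069,"tz": -0.02,"yaw": 0.0},{"tx": 0.0,"ty": -0.12,"tz": -0.044,"yaw": 0.0},{"tx": 0.0,"ty": -0.174,"tz": -0.058,"yaw": 0.0},{"tx": 0.0,"ty": -0.229,"tz": -0.063,"yaw": 0.0},{"tx": 0.0,"ty": -0.285,"tz": -0.058,"yaw": 0.0}])

```text
time: 16.45
position: [0.5081, -0.2421, 0.1548]
tcp_rot: [[0.141, 0.99, 0.024], [0.99, -0.141, -0.009], [-0.005, 0.025, -1.0]]
ft_force: [6.8, 4.6, 33.0]
width: 0.0303
grasp_force: 12.9
```

Emit:
play_rows(series=[{"tx": 0.0,"ty": -0.054,"tz": 0.014,"yaw": 0.0},{"tx": 0.0,"ty": -0.104,"tz": 0.038,"yaw": 0.0},{"tx": 0.0,"ty": -0.15,"tz": 0.07,"yaw": 0.0},{"tx": 0.0,"ty": -0.182,"tz": 0.1,"yaw": 0.0},{"tx": 0.0,"ty": -0.182,"tz": 0.1,"yaw": 0.0}])

```text
time: 16.95
position: [0.4654, -0.2359, 0.1233]
tcp_rot: [[0.143, 0.99, 0.001], [0.99, -0.143, -0.001], [-0.001, 0.001, -1.0]]
ft_force: [0.9, -1.3, 2.0]
width: 0.0306
grasp_force: 0.6
```

Emit:
play_rows(series=[{"tx": 0.0,"ty": 0.02,"tz": -0.15,"yaw": 0.0},{"tx": 0.0,"ty": 0.2,"tz": -0.25,"yaw": 0.0},{"tx": 0.0,"ty": 0.4,"tz": -0.25,"yaw": 0.0},{"tx": 0.0,"ty": 0.472,"tz": -0.2,"yaw": 0.0},{"tx": 0.0,"ty": 0.472,"tz": -0.2,"yaw": 0.0}])

```text
time: 17.45
position: [0.5599, -0.2488, 0.1601]
tcp_rot: [[0.142, 0.99, -0.004], [0.99, -0.142, 0.002], [0.001, -0.004, -1.0]]
ft_force: [0.0, 0.0, -0.9]
width: 0.0298
grasp_force: 0.0
```

```bash
python3 -c "
from m import *
balls(); to(np.array([42]))"
```

```text
ball 173 [289. 211.] [ 0.5657 -0.2503  0.0421] slide rel 0.049 0.0 ang 131.3 rad 0.0651
ball 890 [140.5 243.5] [ 0.4687 -0.2363  0.1246] slide rel -0.049 0.0 ang -51.0 rad 0.063
ball 877 [277.1 248.8] [ 0.558  -0.2495  0.1322] slide rel 0.0412 -0.0003 ang 41.1 rad 0.0627
ball 127 [245.1 250.1] [ 0.54   -0.2436  0.1649] slide rel 0.0226 0.0029 ang 15.8 rad 0.083
ball 183 [315.1 256.1] [ 0.5845 -0.2492  0.1651] slide rel 0.0675 0.0038 ang 40.1 rad 0.1047
t 17.50 sx 0.0422 sy 0.0005 z 0.1609 [0.1 0.  0.1] 0.0297
42 tx -0.003 ty 0.003 tz 0.157
```

Emit:
play_rows(series=[{"tx": 0.0,"ty": -0.005,"tz": 0.07,"yaw": 0.0},{"tx": 0.0,"ty": -0.005,"tz": 0.13,"yaw": 0.0},{"tx": 0.0,"ty": -0.005,"tz": 0.15,"yaw": 0.0},{"tx": 0.0,"ty": -0.005,"tz": 0.15,"yaw": 0.0},{"tx": 0.0,"ty": -0.005,"tz": 0.15,"yaw": 0.0}])

```text
time: 18.0
position: [0.5579, -0.249, 0.1329]
tcp_rot: [[0.143, 0.99, 0.0], [0.99, -0.143, -0.0], [-0.0, 0.0, -1.0]]
ft_force: [0.0, -0.4, -0.2]
width: 0.0298
grasp_force: 0.0
```

```bash
python3 -c "
from m import *
to(np.array([40,35,29,23,17,11,5,0,-6,-12,-18,-24,-30,-37,-44,-48]),-1,-.002)"
```

```text
t 18.00 sx 0.0411 sy 0.0001 z 0.1329 [ 0.  -0.4 -0.2] 0.0298
40 tx -0.001 ty -0.02 tz 0.005
35 tx -0.001 ty -0.042 tz -0.012
29 tx -0.001 ty -0.07 tz -0.03
23 tx -0.001 ty -0.1 tz -0.045
17 tx -0.001 ty -0.132 tz -0.056
11 tx -0.001 ty -0.164 tz -0.064
5 tx -0.001 ty -0.198 tz -0.069
0 tx -0.001 ty -0.225 tz -0.07
-6 tx -0.001 ty -0.259 tz -0.069
-12 tx -0.001 ty -0.292 tz -0.063
-18 tx -0.001 ty -0.324 tz -0.055
-24 tx -0.001 ty -0.356 tz -0.043
-30 tx -0.001 ty -0.385 tz -0.027
-37 tx -0.001 ty -0.418 tz -0.006
-44 tx -0.001 ty -0.448 tz 0.02
-48 tx -0.001 ty -0.463 tz 0.036
```

Emit:
play_rows(series=[{"tx": 0.0,"ty": -0.02,"tz": 0.0,"yaw": 0.0},{"tx": 0.0,"ty": -0.042,"tz": -0.012,"yaw": 0.0},{"tx": 0.0,"ty": -0.07,"tz": -0.03,"yaw": 0.0},{"tx": 0.0,"ty": -0.1,"tz": -0.045,"yaw": 0.0},{"tx": 0.0,"ty": -0.132,"tz": -0.056,"yaw": 0.0}])

```text
time: 18.5
position: [0.534, -0.2456, 0.1474]
tcp_rot: [[0.142, 0.99, 0.008], [0.99, -0.142, -0.003], [-0.002, 0.008, -1.0]]
ft_force: [6.5, -0.1, 8.8]
width: 0.0302
grasp_force: 4.1
```

Emit:
play_rows(series=[{"tx": 0.0,"ty": -0.032,"tz": -0.008,"yaw": 0.0},{"tx": 0.0,"ty": -0.066,"tz": -0.013,"yaw": 0.0},{"tx": 0.0,"ty": -0.093,"tz": -0.014,"yaw": 0.0},{"tx": 0.0,"ty": -0.127,"tz": -0.013,"yaw": 0.0},{"tx": 0.0,"ty": -0.16,"tz": -0.007,"yaw": 0.0}])

```text
time: 19.0
position: [0.4998, -0.2406, 0.1455]
tcp_rot: [[0.143, 0.99, 0.0], [0.99, -0.143, -0.0], [-0.0, 0.0, -1.0]]
ft_force: [1.5, 0.0, 1.3]
width: 0.0301
grasp_force: 1.1
```

Emit:
play_rows(series=[{"tx": 0.0,"ty": -0.032,"tz": 0.008,"yaw": 0.0},{"tx": 0.0,"ty": -0.064,"tz": 0.02,"yaw": 0.0},{"tx": 0.0,"ty": -0.093,"tz": 0.036,"yaw": 0.0},{"tx": 0.0,"ty": -0.126,"tz": 0.057,"yaw": 0.0},{"tx": 0.0,"ty": -0.156,"tz": 0.083,"yaw": 0.0}])

```text
time: 19.5
position: [0.4688, -0.2361, 0.1281]
tcp_rot: [[0.143, 0.99, -0.0], [0.99, -0.143, 0.0], [0.0, -0.0, -1.0]]
ft_force: [1.4, 0.9, 2.7]
width: 0.0304
grasp_force: 1.2
```

Emit:
play_rows(series=[{"tx": 0.0,"ty": -0.015,"tz": 0.016,"yaw": 0.0},{"tx": 0.0,"ty": -0.015,"tz": 0.016,"yaw": 0.0},{"tx": 0.0,"ty": 0.0,"tz": -0.15,"yaw": 0.0},{"tx": 0.0,"ty": 0.05,"tz": -0.38,"yaw": 0.0},{"tx": 0.2,"ty": 0.05,"tz": -0.4,"yaw": 0.0}])

```text
time: 20.0
position: [0.4865, -0.2013, 0.2142]
tcp_rot: [[0.147, 0.989, 0.006], [0.989, -0.147, -0.005], [-0.004, 0.007, -1.0]]
ft_force: [1.4, 2.0, 0.5]
width: 0.0299
grasp_force: 0.0
```

```bash
python3 -c "
from m import *
balls(); go(.4361,-.0099,.18,81.87)"
```

```text
ball 348 [266.1 254.7] [ 0.4694 -0.2364  0.1254] slide rel -0.0482 0.0 ang -50.1 rad 0.0629
ball 386 [374.1 257.7] [ 0.5588 -0.2495  0.1314] slide rel 0.042 -0.0002 ang 42.2 rad 0.0626
t 20.05 now [ 0.4871 -0.1941  0.2129] 81.84 | tx ty tz [ 0.8754 -0.384   0.1638] yaw -0.0001
```

Emit:
play_rows(series=[{"tx": 0.22,"ty": -0.1,"tz": 0.0,"yaw": 0.0},{"tx": 0.44,"ty": -0.2,"tz": 0.0,"yaw": 0.0},{"tx": 0.66,"ty": -0.3,"tz": 0.05,"yaw": 0.0},{"tx": 0.86,"ty": -0.384,"tz": 0.16,"yaw": 0.0},{"tx": 0.86,"ty": -0.384,"tz": 0.16,"yaw": 0.0}])

```text
time: 20.55
position: [0.4308, -0.0128, 0.1729]
tcp_rot: [[0.137, 0.991, -0.006], [0.991, -0.137, 0.002], [0.001, -0.007, -1.0]]
ft_force: [-0.4, -0.7, -0.4]
width: 0.0298
grasp_force: 0.0
```

Emit:
play_rows(series=[{"tx": 0.0,"ty": 0.0,"tz": 0.0,"yaw": 0.0},{"tx": 0.0,"ty": 0.0,"tz": 0.0,"yaw": 0.0}])

```text
time: 20.75
position: [0.4339, -0.0177, 0.177]
tcp_rot: [[0.143, 0.99, 0.0], [0.99, -0.143, -0.001], [-0.001, 0.0, -1.0]]
ft_force: [0.3, -0.7, 0.7]
width: 0.0299
grasp_force: 0.0
```

```bash
cat >> m.py <<'E'
def idx(img=None):
    if img: im,d,p=img
    else: im,d,p=shot('wrist')
    C=cloud(p,d); z=C[...,2]; S=C[...,:2]@np.array([ex,ey]).T-[.5487,.0829]; sx,sy=S[...,0],S[...,1]
    m=(z>.1075)&(z<.1195)&(sx>-.150)&(sx<-.1005)&(abs(sy)<.03)
    v,u=np.nonzero(m); 
    # cast rays to the tip plane, then bin along slide x
    X=np.array([ray(p,a,b,.111)[:2] for a,b in zip(u,v)])@np.array([ex,ey]).T-[.5487,.0829]
    for lo in np.arange(-.128,-.100,.0015):
        k=(X[:,0]>=lo)&(X[:,0]<lo+.0015)
        if k.sum(): q=X[k,1]*1000; print('x %.1f n %d y %.1f..%.1f mid %.2f'%(lo*1000,k.sum(),q.min(),q.max(),(q.min()+q.max())/2))
E
python3 -c "
from m import *
idx(); go(.4361,-.0099,.18,81.87)"
```

```text
x -128.0 n 52 y -12.5..3.5 mid -4.51
x -126.5 n 38 y -12.5..3.5 mid -4.51
x -125.0 n 8 y -5.2..-3.0 mid -4.07
x -123.5 n 3 y -5.2..-3.7 mid -4.44
x -122.0 n 1 y -14.0..-14.0 mid -14.05
x -117.5 n 6 y -11.8..-9.6 mid -10.70
x -116.0 n 10 y -12.6..-8.8 mid -10.70
x -114.5 n 15 y -13.3..-8.1 mid -10.71
x -113.0 n 19 y -14.1..-7.4 mid -10.71
x -111.5 n 24 y -14.8..-5.9 mid -10.36
x -110.0 n 37 y -15.6..-5.2 mid -10.37
x -108.5 n 38 y -17.1..-4.4 mid -10.75
x -107.0 n 38 y -17.8..-3.7 mid -10.77
x -105.5 n 42 y -17.8..-3.0 mid -10.40
x -104.0 n 40 y -17.8..-3.0 mid -10.41
x -102.5 n 90 y -26.2..29.8 mid 1.79
x -101.0 n 39 y -32.4..28.4 mid -1.99
t 20.80 now [ 0.434  -0.018   0.1772] 81.72 | tx ty tz [ 0.0413  0.0044 -0.0142] yaw -0.0004
```

```bash
python3 -c "
from m import *
X=H-.0482*ex; go(X[0],X[1],.20,81.8)"
```

```text
t 20.80 now [ 0.434  -0.018   0.1772] 81.72 | tx ty tz [-1.0555  0.3328 -0.1136] yaw -0.0002
```

Emit:
play_rows(series=[{"tx": -0.1,"ty": 0.0,"tz": -0.18,"yaw": 0.0},{"tx": -0.32,"ty": 0.1,"tz": -0.25,"yaw": 0.0},{"tx": -0.55,"ty": 0.2,"tz": -0.25,"yaw": 0.0},{"tx": -0.78,"ty": 0.3,"tz": -0.2,"yaw": 0.0},{"tx": -0.98,"ty": 0.33,"tz": -0.12,"yaw": 0.0}])

```text
time: 21.3
position: [0.4719, -0.2246, 0.2018]
tcp_rot: [[0.145, 0.989, 0.003], [0.989, -0.145, -0.002], [-0.001, 0.003, -1.0]]
ft_force: [-0.0, -0.1, 0.3]
width: 0.0302
grasp_force: 0.0
```

Emit:
play_rows(series=[{"tx": -0.07,"ty": 0.0,"tz": 0.0,"yaw": 0.0},{"tx": -0.07,"ty": 0.0,"tz": 0.0,"yaw": 0.0},{"tx": -0.07,"ty": 0.0,"tz": 0.0,"yaw": 0.0},{"tx": -0.07,"ty": 0.0,"tz": 0.0,"yaw": 0.0}])

```text
time: 21.7
position: [0.4694, -0.2332, 0.202]
tcp_rot: [[0.142, 0.99, 0.002], [0.99, -0.142, -0.001], [-0.0, 0.002, -1.0]]
ft_force: [-0.4, 0.0, 0.5]
width: 0.0301
grasp_force: 0.0
```

```bash
python3 -c "
from m import *
balls(); to(-49,0,-.001)"
```

```text
ball 97 [377.7 201.1] [ 0.5647 -0.2503  0.0412] slide rel 0.048 -0.0001 ang 132.3 rad 0.065
ball 583 [281.2 226.2] [ 0.4693 -0.2364  0.1253] slide rel -0.0484 0.0 ang -50.2 rad 0.063
ball 652 [398.9 229.3] [ 0.5588 -0.2496  0.1316] slide rel 0.0421 -0.0003 ang 42.1 rad 0.0628
t 21.75 sx -0.0488 sy 0.0034 z 0.2019 [-0.1  0.6 -0. ] 0.0299
-49 tx -0.017 ty 0.002 tz 0.38
```

Emit:
play_rows(series=[{"tx": -0.017,"ty": 0.002,"tz": 0.15,"yaw": 0.0},{"tx": -0.017,"ty": 0.002,"tz": 0.28,"yaw": 0.0},{"tx": -0.017,"ty": 0.002,"tz": 0.35,"yaw": 0.0},{"tx": -0.017,"ty": 0.002,"tz": 0.375,"yaw": 0.0},{"tx": -0.017,"ty": 0.002,"tz": 0.375,"yaw": 0.0}])

```text
time: 22.25
position: [0.469, -0.237, 0.1258]
tcp_rot: [[0.142, 0.99, -0.0], [0.99, -0.142, 0.0], [0.0, -0.0, -1.0]]
ft_force: [0.0, 0.4, -0.5]
width: 0.0301
grasp_force: 0.0
```

```bash
python3 -c "
from m import *
to(np.array([-48,-43,-37,-31,-25,-19,-13,-7,-1,5,11,17,23,30,36,41]),1,-.002)"
```

```text
t 22.25 sx -0.0487 sy -0.0006 z 0.1258 [ 0.   0.4 -0.5] 0.0301
-48 tx 0.003 ty 0.025 tz 0.0
-43 tx 0.003 ty 0.045 tz -0.02
-37 tx 0.003 ty 0.071 tz -0.041
-31 tx 0.003 ty 0.098 tz -0.06
-25 tx 0.003 ty 0.128 tz -0.076
-19 tx 0.003 ty 0.159 tz -0.088
-13 tx 0.003 ty 0.191 tz -0.098
-7 tx 0.003 ty 0.224 tz -0.103
-1 tx 0.003 ty 0.258 tz -0.106
5 tx 0.003 ty 0.291 tz -0.105
11 tx 0.003 ty 0.324 tz -0.1
17 tx 0.003 ty 0.357 tz -0.092
23 tx 0.003 ty 0.388 tz -0.08
30 tx 0.003 ty 0.423 tz -0.063
36 tx 0.003 ty 0.451 tz -0.045
41 tx 0.003 ty 0.473 tz -0.027
```

Emit:
play_rows(series=[{"tx": 0.003,"ty": 0.025,"tz": 0.0,"yaw": 0.0},{"tx": 0.003,"ty": 0.045,"tz": -0.02,"yaw": 0.0},{"tx": 0.003,"ty": 0.071,"tz": -0.041,"yaw": 0.0},{"tx": 0.003,"ty": 0.098,"tz": -0.06,"yaw": 0.0},{"tx": 0.003,"ty": 0.128,"tz": -0.076,"yaw": 0.0}])

```text
time: 22.75
position: [0.4934, -0.2407, 0.1453]
tcp_rot: [[0.143, 0.99, -0.001], [0.99, -0.143, -0.001], [-0.001, -0.001, -1.0]]
ft_force: [-11.6, 4.8, 15.9]
width: 0.0302
grasp_force: 8.2
```

Emit:
play_rows(series=[{"tx": 0.0,"ty": 0.031,"tz": -0.012,"yaw": 0.0},{"tx": 0.0,"ty": 0.063,"tz": -0.022,"yaw": 0.0},{"tx": 0.0,"ty": 0.096,"tz": -0.027,"yaw": 0.0},{"tx": 0.0,"ty": 0.13,"tz": -0.03,"yaw": 0.0},{"tx": 0.0,"ty": 0.163,"tz": -0.029,"yaw": 0.0}])

```text
time: 23.25
position: [0.5295, -0.2461, 0.1556]
tcp_rot: [[0.142, 0.99, 0.011], [0.99, -0.142, -0.005], [-0.004, 0.012, -1.0]]
ft_force: [-2.0, 1.9, 19.2]
width: 0.0298
grasp_force: 7.3
```

Emit:
play_rows(series=[{"tx": 0.0,"ty": 0.033,"tz": 0.005,"yaw": 0.0},{"tx": 0.0,"ty": 0.066,"tz": 0.013,"yaw": 0.0},{"tx": 0.0,"ty": 0.097,"tz": 0.025,"yaw": 0.0},{"tx": 0.0,"ty": 0.132,"tz": 0.042,"yaw": 0.0},{"tx": 0.0,"ty": 0.16,"tz": 0.06,"yaw": 0.0}])

```text
time: 23.75
position: [0.5586, -0.2498, 0.1338]
tcp_rot: [[0.143, 0.99, -0.001], [0.99, -0.143, 0.0], [0.0, -0.001, -1.0]]
ft_force: [-1.4, 0.4, 2.7]
width: 0.0299
grasp_force: 1.0
```

Emit:
play_rows(series=[{"tx": 0.0,"ty": 0.022,"tz": 0.018,"yaw": 0.0},{"tx": 0.0,"ty": 0.022,"tz": 0.018,"yaw": 0.0},{"tx": 0.0,"ty": 0.01,"tz": -0.18,"yaw": 0.0},{"tx": 0.0,"ty": -0.15,"tz": -0.3,"yaw": 0.0},{"tx": 0.0,"ty": -0.35,"tz": -0.35,"yaw": 0.0}])

```text
time: 24.25
position: [0.4896, -0.24, 0.207]
tcp_rot: [[0.142, 0.99, 0.003], [0.99, -0.142, -0.002], [-0.001, 0.004, -1.0]]
ft_force: [-0.2, -0.9, 0.4]
width: 0.0302
grasp_force: 0.0
```

Emit:
play_rows(series=[{"tx": 0.0,"ty": -0.1,"tz": 0.0,"yaw": 0.0},{"tx": 0.0,"ty": -0.1,"tz": 0.0,"yaw": 0.0},{"tx": 0.0,"ty": -0.1,"tz": 0.0,"yaw": 0.0},{"tx": 0.0,"ty": -0.1,"tz": 0.0,"yaw": 0.0}])

```text
time: 24.65
position: [0.4698, -0.2369, 0.2039]
tcp_rot: [[0.142, 0.99, -0.0], [0.99, -0.142, 0.001], [0.001, -0.001, -1.0]]
ft_force: [1.4, -0.0, -0.1]
width: 0.0302
grasp_force: 0.0
```

```bash
python3 -c "
from m import *
balls(); to(-49,0,-.002)"
```

```text
ball 603 [281.4 221.1] [ 0.4703 -0.2365  0.1263] slide rel -0.0474 0.0 ang -48.9 rad 0.0629
ball 652 [398.6 223.5] [ 0.5598 -0.2497  0.1306] slide rel 0.0431 -0.0003 ang 43.3 rad 0.0627
t 24.70 sx -0.0478 sy -0.0005 z 0.2038 [ 0.4  0.2 -0.7] 0.0296
-49 tx 0.002 ty -0.002 tz 0.394
```

Emit:
play_rows(series=[{"tx": 0.0,"ty": 0.0,"tz": 0.16,"yaw": 0.0},{"tx": 0.0,"ty": 0.0,"tz": 0.29,"yaw": 0.0},{"tx": 0.0,"ty": 0.0,"tz": 0.36,"yaw": 0.0},{"tx": 0.0,"ty": 0.0,"tz": 0.385,"yaw": 0.0},{"tx": 0.0,"ty": 0.0,"tz": 0.385,"yaw": 0.0}])

```text
time: 25.2
position: [0.4692, -0.2369, 0.1272]
tcp_rot: [[0.142, 0.99, -0.001], [0.99, -0.142, 0.001], [0.0, -0.001, -1.0]]
ft_force: [0.4, -0.4, 0.0]
width: 0.0297
grasp_force: 0.0
```

```bash
python3 -c "
from m import *
to(np.array([-47,-43,-38,-32,-26,-20,-14,-8,-3,1,5,8,10.5,12.5]),1,-.001)"
```

```text
t 25.20 sx -0.0484 sy -0.0005 z 0.1272 [ 0.4 -0.4  0. ] 0.0297
-47 tx 0.002 ty 0.028 tz -0.002
-43 tx 0.002 ty 0.044 tz -0.018
-38 tx 0.002 ty 0.065 tz -0.036
-32 tx 0.002 ty 0.092 tz -0.055
-26 tx 0.002 ty 0.122 tz -0.072
-20 tx 0.002 ty 0.153 tz -0.085
-14 tx 0.002 ty 0.185 tz -0.095
-8 tx 0.002 ty 0.217 tz -0.101
-3 tx 0.002 ty 0.245 tz -0.104
1 tx 0.002 ty 0.268 tz -0.104
5 tx 0.002 ty 0.29 tz -0.103
8 tx 0.002 ty 0.307 tz -0.101
10 tx 0.002 ty 0.32 tz -0.099
12 tx 0.002 ty 0.331 tz -0.096
```

Emit:
play_rows(series=[{"tx": 0.0,"ty": 0.028,"tz": -0.002,"yaw": 0.0},{"tx": 0.0,"ty": 0.044,"tz": -0.018,"yaw": 0.0},{"tx": 0.0,"ty": 0.065,"tz": -0.036,"yaw": 0.0},{"tx": 0.0,"ty": 0.092,"tz": -0.055,"yaw": 0.0},{"tx": 0.0,"ty": 0.122,"tz": -0.072,"yaw": 0.0}])

```text
time: 25.7
position: [0.4927, -0.2407, 0.1455]
tcp_rot: [[0.143, 0.99, -0.001], [0.99, -0.143, -0.001], [-0.001, -0.001, -1.0]]
ft_force: [-9.4, 3.0, 11.2]
width: 0.0299
grasp_force: 6.3
```

Emit:
play_rows(series=[{"tx": 0.0,"ty": 0.031,"tz": -0.013,"yaw": 0.0},{"tx": 0.0,"ty": 0.063,"tz": -0.023,"yaw": 0.0},{"tx": 0.0,"ty": 0.095,"tz": -0.029,"yaw": 0.0},{"tx": 0.0,"ty": 0.123,"tz": -0.032,"yaw": 0.0},{"tx": 0.0,"ty": 0.146,"tz": -0.032,"yaw": 0.0}])

```text
time: 26.2
position: [0.5244, -0.2454, 0.1559]
tcp_rot: [[0.143, 0.99, 0.008], [0.99, -0.143, -0.004], [-0.003, 0.009, -1.0]]
ft_force: [-2.0, 2.5, 19.5]
width: 0.0302
grasp_force: 8.2
```

Emit:
play_rows(series=[{"tx": 0.0,"ty": 0.022,"tz": 0.001,"yaw": 0.0},{"tx": 0.0,"ty": 0.039,"tz": 0.003,"yaw": 0.0},{"tx": 0.0,"ty": 0.052,"tz": 0.005,"yaw": 0.0},{"tx": 0.0,"ty": 0.06,"tz": 0.008,"yaw": 0.0},{"tx": 0.0,"ty": 0.06,"tz": 0.008,"yaw": 0.0}])

```text
time: 26.7
position: [0.535, -0.2467, 0.1485]
tcp_rot: [[0.143, 0.99, 0.002], [0.99, -0.143, -0.001], [-0.001, 0.002, -1.0]]
ft_force: [-0.4, -0.1, -0.1]
width: 0.0303
grasp_force: 0.1
```

Emit:
play_rows(series=[{"tx": 0.0,"ty": -0.018,"tz": 0.0,"yaw": 0.0},{"tx": 0.0,"ty": -0.018,"tz": -0.05,"yaw": 0.0},{"tx": 0.0,"ty": -0.018,"tz": -0.2,"yaw": 0.0},{"tx": 0.0,"ty": -0.018,"tz": -0.4,"yaw": 0.0},{"tx": 0.0,"ty": -0.018,"tz": -0.4,"yaw": 0.0}])

```text
time: 27.2
position: [0.532, -0.2466, 0.2344]
tcp_rot: [[0.143, 0.99, 0.009], [0.99, -0.143, -0.005], [-0.003, 0.01, -1.0]]
ft_force: [0.4, 0.4, 1.3]
width: 0.0296
grasp_force: 0.0
```

```bash
python3 -c "
from m import *
balls(); go(.4361,-.0099,.18,81.87)"
```

```text
ball 311 [325.2 193. ] [ 0.5788 -0.2525  0.0688] slide rel 0.0622 -0.0003 ang 104.6 rad 0.0643
ball 381 [197.8 200.4] [ 0.4555 -0.2344  0.0978] slide rel -0.0624 0.0 ang -78.4 rad 0.0637
ball 539 [278.4 215.7] [ 0.5315 -0.2456  0.1456] slide rel 0.0145 -0.0002 ang 13.4 rad 0.0623
t 27.25 now [ 0.5316 -0.2463  0.2314] 81.8 | tx ty tz [ 1.1026 -0.643   0.25  ] yaw -0.0002
```

Wheel now at about +13°. Look at the index.

Emit:
play_rows(series=[{"tx": 0.2,"ty": -0.12,"tz": 0.0,"yaw": 0.0},{"tx": 0.4,"ty": -0.25,"tz": 0.0,"yaw": 0.0},{"tx": 0.6,"ty": -0.37,"tz": 0.02,"yaw": 0.0},{"tx": 0.8,"ty": -0.5,"tz": 0.1,"yaw": 0.0},{"tx": 0.98,"ty": -0.6,"tz": 0.2,"yaw": 0.0}])

```text
time: 27.75
position: [0.4386, -0.0331, 0.1864]
tcp_rot: [[0.143, 0.99, 0.001], [0.99, -0.143, 0.0], [0.0, 0.001, -1.0]]
ft_force: [0.8, 1.6, 1.3]
width: 0.03
grasp_force: 0.0
```

Emit:
play_rows(series=[{"tx": 0.12,"ty": -0.043,"tz": 0.04,"yaw": 0.0},{"tx": 0.12,"ty": -0.043,"tz": 0.04,"yaw": 0.0},{"tx": 0.12,"ty": -0.043,"tz": 0.04,"yaw": 0.0},{"tx": 0.12,"ty": -0.043,"tz": 0.04,"yaw": 0.0},{"tx": 0.12,"ty": -0.043,"tz": 0.04,"yaw": 0.0}])

```text
time: 28.25
position: [0.435, -0.0107, 0.1791]
tcp_rot: [[0.144, 0.99, 0.0], [0.99, -0.144, -0.0], [-0.0, 0.0, -1.0]]
ft_force: [0.1, 0.6, 0.1]
width: 0.0301
grasp_force: 0.0
```

```bash
python3 -c "
from m import *
idx(); go(.4361,-.0099,.18,81.87)
im,d,p=load('wrist'); C=cloud(p,d); z=(C[...,2]*1000).round().astype(int); u0,v0=map(round,proj(p,[.4405,.017,.111])); print(u0,v0)
for v in range(v0-12,v0+12): print(v,*['%3d'%z[v,u] for u in range(u0-12,u0+20)])"
```

```text
x -128.0 n 49 y -12.8..3.7 mid -4.59
x -126.5 n 38 y -12.8..3.7 mid -4.59
x -125.0 n 8 y -5.3..-3.0 mid -4.14
x -123.5 n 2 y -4.5..-3.8 mid -4.14
x -117.5 n 6 y -5.3..-3.8 mid -4.52
x -116.0 n 10 y -6.0..-3.0 mid -4.53
x -114.5 n 15 y -6.8..-1.5 mid -4.16
x -113.0 n 19 y -7.5..-0.8 mid -4.17
x -111.5 n 24 y -9.1..-0.1 mid -4.56
x -110.0 n 28 y -9.8..0.7 mid -4.57
x -108.5 n 31 y -10.6..1.4 mid -4.58
x -107.0 n 36 y -11.3..2.2 mid -4.60
x -105.5 n 40 y -12.1..2.9 mid -4.61
x -104.0 n 45 y -12.1..2.9 mid -4.62
x -102.5 n 101 y -30.1..28.5 mid -0.78
x -101.0 n 26 y -29.3..29.2 mid -0.03
t 28.30 now [ 0.435  -0.0107  0.1791] 81.7 | tx ty tz [ 0.0047  0.0048 -0.0044] yaw -0.0005
283 189
177 106 106 105 106 105 104 104 104 105 105 105 106 106 106  -1  -2  -2  -2  -1  -1  -1  -2  -1  -1  -2  -2  -1  -1  -1  -3 101 114
178 104 105 107 105 104 106 106 105 104 106 105 106 105 104  -2  -2  -3  -3  -2  -1  -2  -1  -1  -2  -3  -1  -1  -2  -2  -1 103 114
179 105 105 105 105 106 106 105 106 106 105 106 105 105 104  -2  -1  -1  -1  -1  -1  -2  -2  -2  -2  -3  -2  -2  -2  -2  -1 104 115
180 105 104 1
[... 2058 characters left out ...]
 115 115 116 116 116 117 117 117 117 117
196 105 106 105 105 105 105 106 105 105 106 105 106 104 104  -2  -2  -2 112 113 113 114 114 115 116 115 116 117 118 117 117 117 118
197 105 104 105 104 104 106 106 106 105 105 106 105 105 106  -2  -1  -1  -2 112 112 114 114 115 116 115 117 118 117 116 116 117 118
198 105 105 106 106 105 105 105 106 106 105 340 104 105 104  -2  -3  -3  -1   0  -3 113 113 114 114 115 116 117 116 116 116 116 117
199 106 105 105 105 105 105 105 106 106 106 105 106 104 105  -2  -2  -1  -2  -3  -1  -2  -1 113 113 114 115 115 117 116 116 116 120
200 107 105 104 105 105 105 105 104 105 106 105 106 106 104  -3  -3  -2  -1  -2  -2  -3   0  -1  -1 113 114 115 115 114 115 115 119
```

Index and pointer are level to about 0.3 mm, the last move was away from the wheel, and the arm is clear.

```bash
python3 -c "
from cell import job
print(job.hand_in())"
```

```text
the job is handed in; nothing more can be done
None
```

The job is handed in: the offcuts were seen in the tray after the sweep and the scraper stands on the bench. The table was wound back about 6 mm past the pointer, then brought up away from the wheel until index and pointer were level to about 0.3 mm. The verdict was not shown.

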